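# Load battery packs and dock the charging tray

## Task

Lay every battery pack on the bench flat in a bay of the blue charging tray, one to a bay. Then dock the loaded tray: rather than carrying it, raise only its leading (orange-handled) end onto the orange lip of the charger and push it over the lip until the whole tray has dropped level behind the lip. Once it is docked, turn the black charge-current knob until its white pointer stands at the red marker, and leave the solder spool, the wash bottle and the screwdriver where they are.

Things in the scene. Friction and masses are not known exactly. Their poses are not given: they have to be found in the camera images.
- pack1_mid (a point): centre of battery pack 1: yellow square-section block with black bands at its ends, 76 x 40 x 40 mm, about 0.15 kg, lying flat on the bench (centre 20 mm up) at any yaw; x axis = its long axis. It may lie on any of its four long sides.
- pack2_mid (a point): centre of battery pack 2: yellow square-section block with black bands at its ends, 76 x 40 x 40 mm, about 0.15 kg, lying flat on the bench (centre 20 mm up) at any yaw; x axis = its long axis. It may lie on any of its four long sides.
- pack3_mid (a point): centre of battery pack 3: yellow square-section block with black bands at its ends, 76 x 40 x 40 mm, about 0.15 kg, lying flat on the bench (centre 20 mm up) at any yaw; x axis = its long axis. It may lie on any of its four long sides.
- pack4_mid (a point): centre of battery pack 4: yellow square-section block with black bands at its ends, 76 x 40 x 40 mm, about 0.15 kg, lying flat on the bench (centre 20 mm up) at any yaw; x axis = its long axis. It may lie on any of its four long sides.
- tray_mid (a point): centre of the blue charging tray, half-way up its walls, 6 mm over its underside; x axis = towards its leading end (orange handle; the trailing handle is black), z up. 206 x 140 mm outside, walls 12 mm high, 0.36 kg empty. Four bays centred at x = +-46, y = +-34 mm; a pack in a bay has its centre 18 mm above this point. It starts on the bench before the lip, not quite square to it
- tray_lead_bar (a point): middle of the leading (orange) handle bar, which arches over the end wall: round, 12 mm thick, along the tray's y, 90 mm between its two posts' centres, 78 mm above the tray's underside and 6 mm in from the end; it can turn between fingers that close along the tray's x
- tray_trail_bar (a point): middle of the trailing (black) handle bar, the same shape at the other end
- tray_lead_edge (a point): middle of the lower edge of the tray's leading end, level with its underside. The tray's floor and side walls are 4 mm thick, its end walls 12; a cross of 4 mm dividers as high as the walls makes four bays of 89 x 64 mm, each taking one pack laid along the tray's x, with 6 mm free at each end and 12 mm at each side; the pack stands 32 mm above the dividers
- tray_trail_edge (a point): middle of the lower edge of the tray's trailing end, level with its underside
- charger: fixed teal charging dock. Origin at bench level at the foot of the outer face of its orange lip, in the middle of the lane; x = the way the tray goes in, y to its left, z up. Lip: x 0 to 12 mm, 20 mm high, smooth and slippery, right across the entry. A control console 50 mm high, x 0 to 242, y 92 to 192 mm, carries the knob
- dock_floor (a point): centre of the dock's flat floor, 8 mm above the bench; the floor runs from the lip (x = 12 mm from the charger's origin) to the back wall (x = 230 mm), between side rails 45 mm high and 160 mm apart that flare to about 180 mm at the lip. The docked tray has 12 mm of play along x
- hood_front (a point): middle of the front edge of the dock's hood, 160 mm in from the lip's outer face; the hood covers the rest to the back, its underside 105 mm and its top 115 mm above the bench, so the tray's leading handle goes in underneath it
- knob_grip (a point): point on the knob's axis at the height to grip, 80 mm above the bench: the knob has a bar grip 48 mm long, 14 mm thick, its top 90 mm above the bench, standing on a disc 52 mm across whose top is at 59 mm; the knob's axis is upright
- knob_pointer (a point): tip of the knob's white pointer, 33 mm from the axis, in line with the bar grip
- marker_tip (a point): point at the tip of the red marker on the dial, 33 mm from the knob's axis; the pointer's tip comes here when the knob is set. The marker is a low red tab, 38 to 48 mm from the axis, 4 mm high, not to be moved
- knob (a joint): angle of the charge-current knob, rad, 0 to 4.7, growing clockwise seen from above; it stays where it is left (0.04 N m friction). At 0 its pointer points along the charger's -x
- marker (a joint): angle of the red marker on the same scale as the knob: set means knob = marker
- spool_mid (a point): centre of the upright solder spool, 68 mm across, 68 mm high, a bystander
- bottle_mid (a point): centre of the wash bottle's body, 68 mm across, 200 mm high with its green spout, a bystander
- driver_mid (a point): centre of the red-handled screwdriver, 200 mm long, lying on the bench, a bystander

How it is judged:
By the outcome, as a careful person would: the job done as asked, in the order asked, and still so for the second after the job is handed in, with the robot touching nothing.
Of pack1, pack2, pack3, pack4 only 3 to 4 are there at a start; the rules pass over those that are not, and their reading is None.
At some moment in a run one of pack1, pack2, pack3, pack4 may be knocked a few centimetres aside while the robot is not near it.
Once in a run the grip may slacken for a moment while it holds something.
It also fails if it takes over 210 s, if anything falls off the work surface, if the arm or the gripper's body presses on something with over 40 N, if the wrist force passes 120 N, or if a joint passes its speed limit or range.

## Robot

A 7-joint arm with a two-finger parallel gripper is mounted at the origin on the work surface. World frame = base frame: x ahead of the robot, y to its left, z up, the work surface at z = 0. Lengths are in mm, angles in degrees, forces in N, time in s.
With the tool pointing down it reaches from about 425 to 825 mm from the base axis. Payload 3.6 kg.
Tool frame: the origin (TCP) lies midway between the tips of the shut fingers; the grasp point (between the pads) lies 19 mm behind it (ctrl.grasp_offset is the distance from the TCP to the grasp point, in mm); z points along the fingers, y is the line along which they close (so a half turn about z gives the same grasp; the last joint's range is limited). The gripper opens to 93 mm and grips with 3 to 60 N. Pads are 15 mm wide; open, the fingers measure 128 mm over their backs; the gripper's body (75 mm by 188 mm) begins 65 mm behind the grasp point.
Start: joints at [-71.075, 35.231, -0.722, 81.555, 0.464, 63.22, -2.315], TCP at [226.995, 609.044, 218.64] pointing down, gripper open.
Joint ranges: [-178.69, 178.69], [-17.37, 117.87], [-77.05, 75.6], [15.02, 138.74], [-78.02, 258.01], [0.78, 113.62], [-162.83, 162.83]. Speed limits (degrees/s): [159.86, 159.86, 180, 180, 180, 180, 180].

## Interface

Orientations are given as a 3x3 rotation matrix whose columns are the frame's x, y, z axes.
In Python, from cell import telemetry, read_camera, camera_info, workorder, ctrl gives the robot as it stands.
- The arm moves only by the tool apply_moves, never from a script. Its argument "moves" is text: rows parted by semicolons, each of 6 numbers parted by spaces: the shift along the tool's x, y, z scaled (see below), then the turn, a rotation vector about the tool's x, y, z scaled (see below). In form: tx ty tz ax ay az; .... A call has 1 to 20 rows; each row is the pose to reach, as a shift and turn from the pose commanded when the call began, along the tool's axes at that moment; what a row does not reach only later rows make up. The controller multiplies each number of a shift by 0.4 m and each number of a turn by 45 degrees. A row lasts 1/8 s, in which the tool goes at most 62.5 mm and 10.7 degrees, less where a joint would pass 70% of its speed; a pose out of reach is approached as far as the arm can. A call with a number of a shift or a turn outside -1 to 1 is refused whole. A call with a gripper value outside its range is refused whole. "fingers" is the closure, from 0 (fully open) to 1 (shut), set as the call begins (left out, the last holds). The fingers move at their own pace and stop on an object; the grip force is fixed at half the most. Time passes only in rows, so rows that repeat a pose let the fingers close. It gives the time, the measured TCP pose, the force, the opening and the grip force at its end, in the units of the state.
- telemetry.observe(): the state, without advancing time (a new reading comes with each control period).
- read_camera(name): name is "side" or "top"; returns the picture (384x512x3 uint8, red, green, blue); there is no depth.
- camera_info(name): a dict with "fx", "fy", "cx", "cy" (pixels), "R" (3x3) and "t" (3): a world point X has camera coordinates R X + t. Camera axes: x right, y down, z forward; pixel columns grow to the right and rows downward; lengths in mm; the calibration is good to about 2 mm. A picture is of the moment at which its call begins. camera_info takes no time and is no camera call.
- workorder.close_job(): hands the job in; it is judged then, once.
The state is a dict: "time_s": time; "joint_positions": joint angles; "qvel": joint speeds; "joint_efforts": joint torques, N m; "position": TCP position; "orientation": TCP orientation; "force": force on the tool from outside, world axes, zero at the start; "wrist_torque": the same for the moment, N m; "opening": opening from 0.0 (shut) to 1.0 (fully open); "gripper_force": force on a finger pad.
Only numpy, scipy, OpenCV 4.12 (cv2) and the standard library are available. Lean on these libraries where they do the work, as an engineer would, in place of code of your own. Each camera call takes 0.05 s, during which the arm holds its last target. There are 200 camera calls.

## Working session

There is one attempt and no reset: what is moved stays moved. The work goes in short steps, Python scripts to look and compute and a tool call to move; the robot and the scene stay as the last step left them, time stands still between calls to the robot, and variables do not carry over. Pictures are saved under pics/ and viewed, at most 19 in all, crops included, and the job is handed in when it is done.

Besides the shell and the picture viewer there is one more tool, called after "Emit:" as a command line: name --argument value ..., lists and objects as JSON in quotes. apply_moves: Moves the arm, as the interface text tells. Shifts and turns lie within -1 to 1; 1 stands for 0.4 m of shift or 45 degrees of turn. Its arguments: {"type":"object","properties":{"moves":{"type":"string"},"fingers":{"type":"number"}},"required":["moves"]}

```bash
ls; mkdir -p pics; python3 - <<'E'
from cell import telemetry, read_camera, camera_info
import cv2
s=telemetry.observe();print(s['time_s'],s['position'],s['orientation'],s['opening'])
for n in('top','side'):
    cv2.imwrite(f'pics/{n}0.png',cv2.cvtColor(read_camera(n),cv2.COLOR_RGB2BGR));print(camera_info(n))
E
```

```text
pics
0.0 [226.74720841 608.34692476 217.46841379] [[-9.37043212e-01  3.49212434e-01 -8.33872948e-04]
 [ 3.49213426e-01  9.37040157e-01 -2.39318943e-03]
 [-5.43590682e-05 -2.53372154e-03 -9.99996789e-01]] 1.0033973572177368
{'fx': 364.6975655796878, 'fy': 364.6975655796878, 'cx': 255.89737055064933, 'cy': 197.58865058862773, 'R': array([[-0.01624121, -0.99982171,  0.00963162],
       [-0.99543933,  0.01526287, -0.09416789],
       [ 0.09400409, -0.0111171 , -0.99550974]]), 't': array([  13.39381214,  620.1662346 , 1059.31976962])}
{'fx': 456.97962220681416, 'fy': 456.97962220681416, 'cx': 254.12109067517054, 'cy': 202.27982589411295, 'R': array([[ 9.82308876e-01, -1.87266938e-01, -6.05906369e-04],
       [-1.10903888e-01, -5.79133255e-01, -8.07654011e-01],
       [ 1.50895993e-01,  7.93432900e-01, -5.89656368e-01]]), 't': array([-592.11428522,  167.20315312, 1426.43967915])}
```

View pics/top0.png

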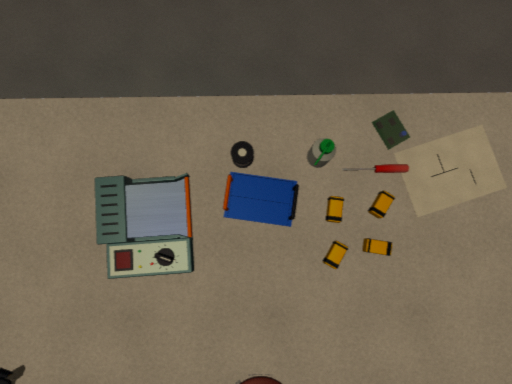

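View pics/side0.png

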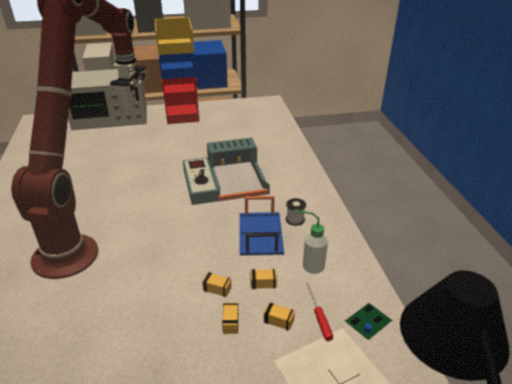

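```bash
cat > h.py <<'E'
import numpy as np, cv2
from cell import telemetry, read_camera, camera_info
def cast(n,uv,z):
    c=camera_info(n);R,t=np.array(c['R']),np.array(c['t']);C=-R.T@t
    d=R.T@np.array([(uv[0]-c['cx'])/c['fx'],(uv[1]-c['cy'])/c['fy'],1.])
    return C+d*(z-C[2])/d[2]
def proj(n,X):
    c=camera_info(n);p=np.array(c['R'])@np.array(X,float)+np.array(c['t'])
    return np.array([c['fx']*p[0]/p[2]+c['cx'],c['fy']*p[1]/p[2]+c['cy']])
def crop(img,x0,y0,x1,y1,k,name):
    cv2.imwrite(name,cv2.cvtColor(cv2.resize(img[y0:y1,x0:x1],None,fx=k,fy=k,interpolation=cv2.INTER_CUBIC),cv2.COLOR_RGB2BGR))
def hsv(img): return cv2.cvtColor(img,cv2.COLOR_RGB2HSV)
E
python3 - <<'E'
from h import *
im=read_camera('top');crop(im,85,165,405,285,2.5,'pics/c1.png')
b=im[180:270,310:400]
crop(im,315,185,400,275,6,'pics/c2.png')
h=hsv(im);m=cv2.inRange(h,(15,150,60),(32,255,255))
n,l,st,ce=cv2.connectedComponentsWithStats(m)
for i in range(1,n):
    if st[i,4]>60:
        ys,xs=np.where(l==i)
        print(st[i],ce[i],cast('top',ce[i],37).round(), np.percentile(h[ys,xs,2],[5,25,50,75,95]))
E
```

```text
[371 191  23  23 285] [382.79298246 201.79649123] [ 601. -373.   37.] [ 70. 118. 159. 163. 165.]
[327 199  16  19 258] [334.58139535 207.6744186 ] [ 586. -229.   37.] [ 79.85 136.25 163.   165.   166.  ]
[363 239  25  16 316] [375.31329114 246.17405063] [ 471. -345.   37.] [ 75.  114.  158.5 164.  165. ]
[326 241  22  24 298] [336.20469799 252.63758389] [ 454. -229.   37.] [ 73. 123. 162. 165. 166.]
```

View pics/c1.png

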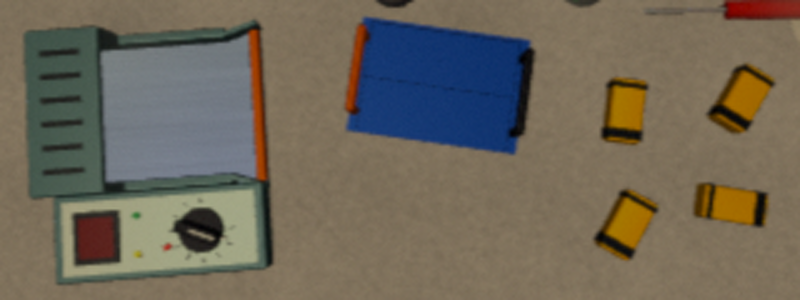

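View pics/c2.png

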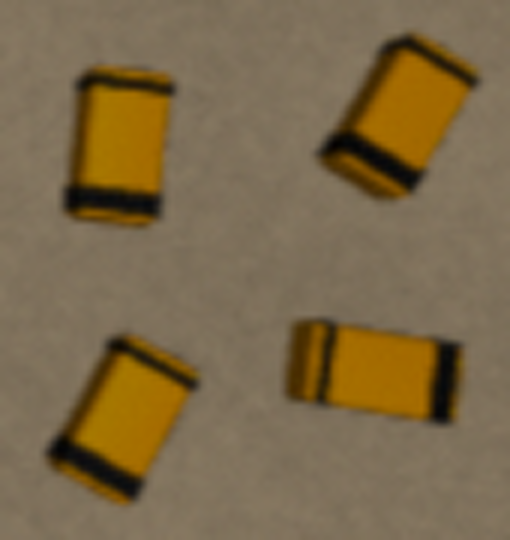

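```bash
cat >> h.py <<'E'
def fitrect(m,n,z):
    k=cv2.findContours(m,cv2.RETR_EXTERNAL,cv2.CHAIN_APPROX_NONE)[0];c=max(k,key=cv2.contourArea)
    p=np.array([cast(n,q[0],z)[:2] for q in c],np.float32)
    return cv2.minAreaRect(p)
def longaxis(r):
    b=cv2.boxPoints(r);e=[b[1]-b[0],b[2]-b[1]];i=int(np.linalg.norm(e[1])>np.linalg.norm(e[0]));a=np.degrees(np.arctan2(e[i][1],e[i][0]))%180
    return np.array(r[0]).round(1),a.round(1),np.array([np.linalg.norm(v) for v in e]).round(1)
def packs(im=None,n='top'):
    im=read_camera('top') if im is None else im
    h=hsv(im);m=cv2.inRange(h,(15,150,142),(32,255,255))
    k,l,st,ce=cv2.connectedComponentsWithStats(m,connectivity=4)
    return [(ce[i].round(),)+longaxis(fitrect((l==i).astype(np.uint8),n,40))+(cast(n,ce[i],40)[:2].round(1),st[i,4]) for i in range(1,k) if st[i,4]>60]
def tray(im,z=12):
    h=hsv(im);m=cv2.inRange(h,(105,150,40),(125,255,255));return longaxis(fitrect(m,'top',z))
E
python3 - <<'E'
from h import *
im=read_camera('top');
for p in packs(im):print(*p)
print('tray',*tray(im))
h=hsv(im);m=cv2.inRange(h,(3,180,80),(14,255,255))
k,l,st,ce=cv2.connectedComponentsWithStats(m)
for i in range(1,k):
    if st[i,4]>3: print(st[i],ce[i])
    if st[i,4]>60: print('orange',*longaxis(fitrect((l==i).astype(np.uint8),'top',20 if st[i,0]<200 else 78)))
for i in range(1,k): pass
crop(im,130,235,200,285,8,'pics/k1.png')
# pack in side view: colour
E
```

```text
[383. 203.] [ 597.8 -373.7] 147.6 [45.5 35.2] [ 598.  -373.5] 182
[336. 208.] [ 585.7 -231.3] 171.7 [46.4 34.9] [ 585.5 -231.2] 185
[378. 247.] [ 469.5 -351.7] 79.6 [35.5 44.6] [ 469.4 -351.9] 187
[337. 254.] [ 450.9 -229.2] 148.9 [46.1 35.1] [ 450.6 -229.2] 194
tray [618.6  -9.5] 81.0 [136.9 202.2]
[377 165   5   1   5] [379. 165.]
[390 165  18   7  90] [399.98888889 167.61111111]
orange [ 695.1 -408.7] 89.2 [17.5 49.1]
[223 175   8  35 111] [226.8018018  191.85585586]
orange [633.5  87. ] 171.1 [98.5  9.2]
[185 177   7  60 228] [187.98245614 206.48245614]
orange [598.1 207.5] 3.4 [ 11.2 178.3]
[117 260   2   5   6] [117.5        262.33333333]
```

View pics/k1.png

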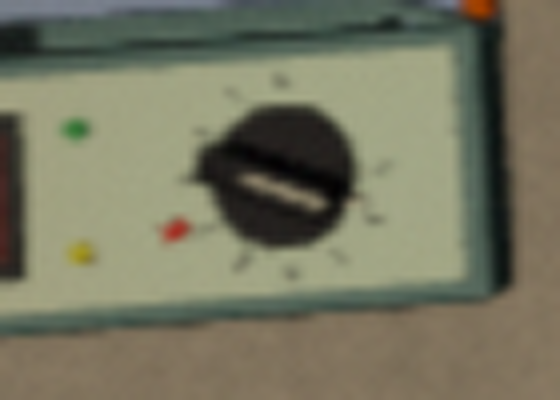

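```bash
cat >> h.py <<'E'
from scipy.spatial.transform import Rotation as Ro
def Rd(th,tilt=0):
    c,s=np.cos(np.radians(th)),np.sin(np.radians(th));return np.array([[c,s,0],[s,-c,0],[0,0,-1.]])
def go(*tg,start=None):
    """rows for targets (x,y,z,theta) from the present pose"""
    s=telemetry.observe();p,R=(np.array(s['position']),np.array(s['orientation'])) if start is None else start
    print('t',round(s['time_s'],2),p.round(1),'th',np.degrees(np.arctan2(R[1,0],R[0,0])).round(1),'tilt',(R[:,2]*57.3).round(1)[:2],'op',round(s['opening'],2),'F',np.round(s['force'],1),'q7',s['joint_positions'][6].round(0))
    for x,y,z,th in tg:
        d=R.T@(np.array([x,y,z])-p)/400;a=Ro.from_matrix(R.T@Rd(th)).as_rotvec(degrees=True)/45
        print(*d.round(3),*a.round(3), '' if max(abs(d).max(),abs(a).max())<=1 else 'OUT', '| mm',(np.linalg.norm(d)*400).round(),'deg',(np.linalg.norm(a)*45).round())
E
python3 - <<'E'
from h import *
go((480,300,250,115))
s=camera_info  # knob etc
print('disc',cast('top',(165.6,256.9),59),'marker',cast('top',(130+176/8,235+230/8),54),'ptr',cast('top',(130+325/8,235+210/8),90),'bartop',cast('top',(130+267/8,235+180/8),90))
im=read_camera('side');crop(im,180,135,275,210,8,'pics/s1.png')
E
```

```text
t 0.2 [226.8 608.6 217.9] th 159.6 tilt [-0.  -0.1] op 1.0 F [0.5 0.4 0.4] q7 -2.0
-0.863 -0.502 -0.079 -0.002 0.001 0.99  | mm 400.0 deg 45.0
disc [451.54978727 264.19803295  59.        ] marker [432.50809767 304.03452744  54.        ] ptr [441.36668253 242.94287576  90.        ] bartop [451.96447515 263.01917939  90.        ]
```

View pics/s1.png

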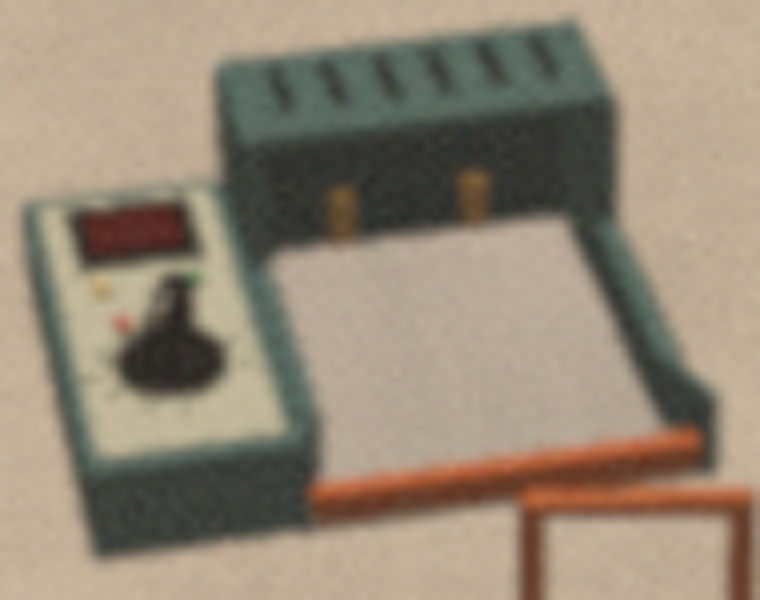

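Emit:
apply_moves --moves "-0.86 -0.5 -0.08 0 0 0.99;-0.86 -0.5 -0.08 0 0 0.99;-0.86 -0.5 -0.08 0 0 0.99;-0.86 -0.5 -0.08 0 0 0.99;-0.86 -0.5 -0.08 0 0 0.99;-0.86 -0.5 -0.08 0 0 0.99;-0.86 -0.5 -0.08 0 0 0.99;-0.86 -0.5 -0.08 0 0 0.99" --fingers 0.3

```text
time_s: 1.25
position: [481.0, 299.2, 250.8]
orientation: [[-0.418, 0.908, 0.001], [0.908, 0.418, -0.001], [-0.001, 0.0, -1.0]]
force: [-0.9, 0.2, 0.3]
opening: 0.699
gripper_force: 0.0
```

```bash
python3 - <<'E'
from h import *
go((550,-50,230,79.6))
E
```

```text
t 1.25 [481.  299.2 250.8] th 114.7 tilt [ 0. -0.] op 0.7 F [-0.9  0.2  0.3] q7 -3.0
-0.865 -0.208 0.053 0.001 0.001 0.78  | mm 357.0 deg 35.0
```

Emit:
apply_moves --moves "-0.865 -0.208 0.05 0 0 0.78;-0.865 -0.208 0.05 0 0 0.78;-0.865 -0.208 0.05 0 0 0.78;-0.865 -0.208 0.05 0 0 0.78;-0.865 -0.208 0.05 0 0 0.78;-0.865 -0.208 0.05 0 0 0.78;-0.865 -0.208 0.05 0 0 0.78"

```text
time_s: 2.12
position: [550.3, -49.5, 230.4]
orientation: [[0.18, 0.984, -0.0], [0.984, -0.18, -0.001], [-0.001, -0.0, -1.0]]
force: [-0.2, 0.3, -0.9]
opening: 0.697
gripper_force: 0.0
```

```bash
python3 - <<'E'
from h import *
for p in packs():print(*p)
go((469.5,-351.7,120,79.6),(469.5,-351.7,13,79.6))
E
```

```text
[383. 203.] [ 598.  -373.6] 146.7 [47.  37.6] [ 597.7 -373.6] 201
[336. 208.] [ 585.9 -231. ] 172.0 [46.7 37.6] [ 585.7 -231.1] 202
[378. 247.] [ 470.  -351.6] 79.6 [37.4 46.4] [ 469.8 -351.6] 205
[337. 254.] [ 450.9 -229.3] 149.2 [47.1 37.4] [ 450.8 -229.3] 210
t 2.17 [550.3 -46.3 230.2] th 79.9 tilt [-0.   0.1] op 0.7 F [-0.1  0.2  0. ] q7 5.0
-0.787 -0.065 0.275 -0.001 -0.001 0.007  | mm 335.0 deg 0.0
-0.788 -0.064 0.542 -0.001 -0.001 0.007  | mm 383.0 deg 0.0
```

Emit:
apply_moves --moves "-0.78 -0.065 0.3 0 0 0;-0.78 -0.065 0.3 0 0 0;-0.78 -0.065 0.3 0 0 0;-0.78 -0.065 0.3 0 0 0;-0.78 -0.065 0.3 0 0 0;-0.78 -0.065 0.3 0 0 0;-0.78 -0.065 0.3 0 0 0;-0.78 -0.065 0.3 0 0 0;-0.78 -0.065 0.3 0 0 0"

```text
time_s: 3.3
position: [472.0, -347.1, 111.2]
orientation: [[0.171, 0.985, 0.002], [0.985, -0.171, 0.001], [0.001, 0.001, -1.0]]
force: [-0.1, 0.3, -0.5]
opening: 0.698
gripper_force: 0.0
```

```bash
python3 - <<'E'
from h import *
go((469.8,-351.7,13,79.6))
E
```

```text
t 3.3 [ 472.  -347.1  111.2] th 80.2 tilt [0.1 0.1] op 0.7 F [-0.1  0.3 -0.5] q7 41.0
-0.013 -0.004 0.245 0.002 -0.002 0.013  | mm 98.0 deg 1.0
```

Emit:
apply_moves --moves "-0.01 -0.004 0.08 0 0 0.01;-0.01 -0.004 0.16 0 0 0.01;-0.01 -0.004 0.2 0 0 0.01;-0.01 -0.004 0.2 0 0 0.01;-0.01 -0.004 0.2 0 0 0.01;-0.01 -0.004 0.2 0 0 0.01"

```text
time_s: 4.05
position: [468.6, -354.1, 31.9]
orientation: [[0.183, 0.983, 0.002], [0.983, -0.183, -0.001], [-0.001, 0.002, -1.0]]
force: [0.3, 0.4, -0.7]
opening: 0.702
gripper_force: 0.0
```

```bash
python3 - <<'E'
from h import *
go((469.8,-351.7,13,79.6))
im=read_camera('top');crop(im,330,200,430,275,6,'pics/g1.png')
go((469.8,-351.7,13,79.6))
E
```

```text
t 4.05 [ 468.6 -354.1   31.9] th 79.5 tilt [ 0.1 -0.1] op 0.7 F [ 0.3  0.4 -0.7] q7 43.0
0.006 0.002 0.047 0.003 0.001 -0.003  | mm 19.0 deg 0.0
t 4.1 [ 468.5 -353.9   31.7] th 79.5 tilt [ 0.1 -0.1] op 0.7 F [ 0.2 -0.4  0.1] q7 43.0
0.006 0.002 0.047 0.002 0.001 -0.003  | mm 19.0 deg 0.0
```

View pics/g1.png

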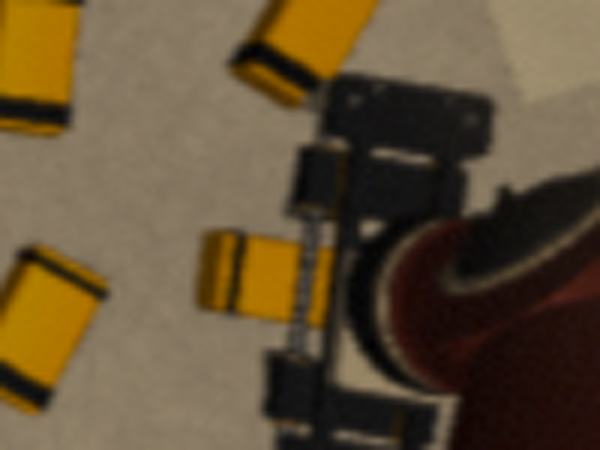

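Emit:
apply_moves --moves "0.006 0.002 0.025 0 0 0;0.006 0.002 0.047 0 0 0;0.006 0.002 0.047 0 0 0;0.006 0.002 0.047 0 0 0"

```text
time_s: 4.6
position: [468.9, -351.4, 11.7]
orientation: [[0.183, 0.983, -0.0], [0.983, -0.183, -0.0], [-0.0, -0.0, -1.0]]
force: [0.5, 0.0, 0.2]
opening: 0.703
gripper_force: 0.0
```

Emit:
apply_moves --moves "0 0 0 0 0 0;0 0 0 0 0 0;0 0 0 0 0 0;0 0 0 0 0 0;0 0 0 0 0 0;0 0 -0.04 0 0 0;0 0 -0.1 0 0 0;0 0 -0.2 0 0 0;0 0 -0.3 0 0 0;0 0 -0.3 0 0 0;0 0 -0.3 0 0 0;0 0 -0.3 0 0 0" --fingers 1

```text
time_s: 6.1
position: [468.2, -350.4, 130.5]
orientation: [[0.183, 0.983, -0.003], [0.983, -0.183, 0.002], [0.002, -0.003, -1.0]]
force: [-0.3, -0.7, -1.3]
opening: 0.424
gripper_force: 30.0
```

```bash
cat >> h.py <<'E'
T0=np.array([618.6,-9.5]);TY=81.0
def bay(sx,sy,T=T0,ty=TY):
    a=np.radians(ty);return T+46*sx*np.array([np.cos(a),np.sin(a)])+34*sy*np.array([-np.sin(a),np.cos(a)])
E
python3 - <<'E'
from h import *
b=bay(-1,-1);print(b)
go((*b,120,81),(*b,17,81))
E
```

```text
[644.98541819 -60.25243548]
t 6.1 [ 468.2 -350.4  130.5] th 79.5 tilt [-0.2  0.1] op 0.42 F [-0.3 -0.7 -1.3] q7 40.0
0.794 0.302 0.027 -0.004 -0.002 -0.034  | mm 340.0 deg 2.0
0.793 0.303 0.284 -0.004 -0.002 -0.034  | mm 358.0 deg 2.0
```

Emit:
apply_moves --moves "0.1 0.04 0 0 0 0;0.2 0.08 0 0 0 0;0.31 0.12 0 0 0 -0.03;0.42 0.16 0 0 0 -0.03;0.53 0.2 0 0 0 -0.03;0.64 0.243 0.02 0 0 -0.03;0.74 0.28 0.02 0 0 -0.03;0.794 0.302 0.03 0 0 -0.03;0.794 0.302 0.06 0 0 -0.03;0.794 0.302 0.12 0 0 -0.03;0.794 0.302 0.18 0 0 -0.03;0.794 0.302 0.2 0 0 -0.03;0.794 0.302 0.2 0 0 -0.03;0.794 0.302 0.2 0 0 -0.03;0.794 0.302 0.2 0 0 -0.03"

```text
time_s: 7.98
position: [646.5, -61.6, 52.9]
orientation: [[0.16, 0.987, 0.002], [0.987, -0.16, -0.0], [-0.0, 0.002, -1.0]]
force: [0.0, -0.4, -1.1]
opening: 0.428
gripper_force: 30.0
```

```bash
python3 - <<'E'
from h import *
b=bay(-1,-1)
go((*b,17,81))
E
```

```text
t 7.97 [646.5 -61.6  52.9] th 80.8 tilt [ 0.1 -0. ] op 0.43 F [ 0.  -0.4 -1.1] q7 12.0
0.003 -0.004 0.09 0.002 0.0 -0.005  | mm 36.0 deg 0.0
```

Emit:
apply_moves --moves "0.003 -0.004 0.04 0 0 0;0.003 -0.004 0.07 0 0 0;0.003 -0.004 0.087 0 0 0;0.003 -0.004 0.09 0 0 0;0.003 -0.004 0.09 0 0 0"

```text
time_s: 8.6
position: [644.0, -59.5, 16.0]
orientation: [[0.16, 0.987, -0.001], [0.987, -0.16, 0.001], [0.0, -0.001, -1.0]]
force: [-1.5, 0.9, 3.4]
opening: 0.429
gripper_force: 30.0
```

Emit:
apply_moves --moves "0 0 0 0 0 0;0 0 0 0 0 0;0 0 0 0 0 0;0 0 -0.05 0 0 0;0 0 -0.15 0 0 0;0 0 -0.25 0 0 0;0 0 -0.35 0 0 0;0 0 -0.35 0 0 0;-0.3 0 -0.35 0 0 0;-0.4 0 -0.35 0 0 0;-0.4 0 -0.35 0 0 0" --fingers 0.46

```text
time_s: 9.98
position: [616.8, -222.5, 156.0]
orientation: [[0.165, 0.986, -0.002], [0.986, -0.165, -0.003], [-0.003, -0.001, -1.0]]
force: [-0.1, 0.5, -0.2]
opening: 0.538
gripper_force: 0.0
```

```bash
python3 - <<'E'
from h import *
im=read_camera('top')
crop(im,215,165,410,275,4,'pics/a1.png')
for p in packs(im):print(*p)
print(tray(im))
go((450.9,-229.3,120,149.2),(450.9,-229.3,100,125))
E
```

```text
[277. 189.] [643.3 -59.1] 80.9 [37.6 47.8] [643.3 -59.4] 205
[331. 208.] [ 586.5 -219.1] 178.0 [44.6 14.8] [ 583.7 -218.4] 71
(array([618.7,  -9.1]), np.float32(81.0), array([136.9, 201.2], dtype=float32))
t 10.03 [ 615.1 -228.4  156.2] th 80.2 tilt [-0.1 -0.4] op 0.54 F [-0.8 -4.4  1.3] q7 23.0
-0.072 -0.404 0.091 -0.007 0.008 -1.534 OUT | mm 168.0 deg 69.0
-0.071 -0.404 0.141 -0.005 0.009 -0.996  | mm 174.0 deg 45.0
```

View pics/a1.png

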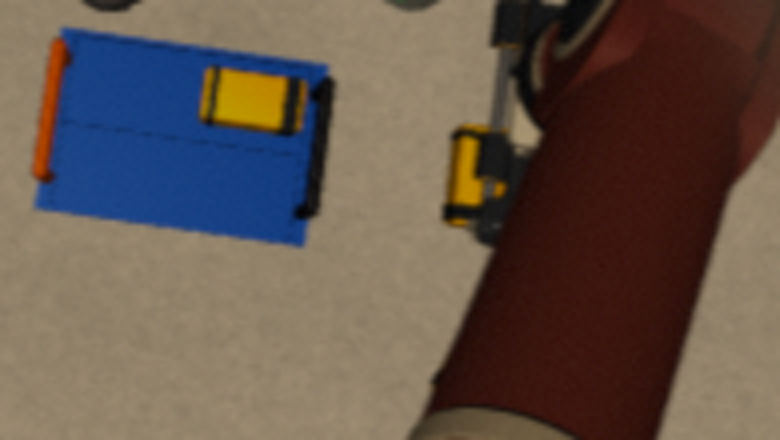

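Emit:
apply_moves --moves "-0.07 -0.4 0.08 0 0 -0.98;-0.07 -0.4 0.08 0 0 -0.98;-0.07 -0.4 0.08 0 0 -0.98;-0.07 -0.4 0.08 0 0 -0.98;-0.07 -0.4 0.08 0 0 -0.98;-0.07 -0.4 0.08 0 0 -0.98;-0.07 -0.4 0.08 0 0 -0.98" --fingers 0.3

```text
time_s: 10.9
position: [457.1, -219.5, 123.8]
orientation: [[-0.572, 0.82, 0.0], [0.82, 0.572, -0.0], [-0.0, -0.0, -1.0]]
force: [0.4, -0.2, 0.6]
opening: 0.701
gripper_force: 0.0
```

```bash
python3 - <<'E'
from h import *
for p in packs():print(*p)
go((450.9,-229.3,60,149.2),(450.9,-229.3,13,149.2))
E
```

```text
[277. 189.] [643.2 -59.6] 81.0 [36.7 46.1] [643.2 -59.8] 193
[384. 203.] [ 597.6 -373.9] 146.8 [46.7 36.7] [ 597.5 -373.9] 197
[336. 208.] [ 585.9 -231.3] 171.7 [46.8 36.9] [ 585.7 -231.3] 199
t 10.95 [ 457.  -219.5  123.8] th 124.9 tilt [-0. -0.] op 0.7 F [ 1.   0.4 -0.2] q7 66.0
-0.011 -0.026 0.159 -0.0 0.0 -0.54  | mm 65.0 deg 24.0
-0.011 -0.026 0.277 -0.0 0.0 -0.54  | mm 111.0 deg 24.0
```

Emit:
apply_moves --moves "-0.01 -0.026 0.03 0 0 -0.24;-0.01 -0.026 0.06 0 0 -0.48;-0.01 -0.026 0.08 0 0 -0.54;-0.01 -0.026 0.14 0 0 -0.54;-0.01 -0.026 0.2 0 0 -0.54;-0.01 -0.026 0.25 0 0 -0.54;-0.01 -0.026 0.275 0 0 -0.54;-0.01 -0.026 0.277 0 0 -0.54;-0.01 -0.026 0.277 0 0 -0.54"

```text
time_s: 12.08
position: [450.8, -229.2, 13.6]
orientation: [[-0.859, 0.512, 0.001], [0.512, 0.859, -0.001], [-0.001, -0.0, -1.0]]
force: [0.3, -0.2, -0.3]
opening: 0.698
gripper_force: 0.0
```

Emit:
apply_moves --moves "0 0 0 0 0 0;0 0 0 0 0 0;0 0 0 0 0 0;0 0 0 0 0 0;0 0 -0.04 0 0 0.1;0 0 -0.1 0 0 0.3;0 0 -0.2 0 0 0.5;0 0 -0.3 0 0 0.7;0 0 -0.3 0 0 0.9;0 0 -0.3 0 0 0.9;0 0 -0.3 0 0 0.9;0 0 -0.3 0 0 0.9" --fingers 1

```text
time_s: 13.58
position: [449.8, -228.8, 132.4]
orientation: [[-0.322, 0.947, -0.001], [0.947, 0.322, 0.001], [0.001, -0.001, -1.0]]
force: [-0.1, -0.1, -1.6]
opening: 0.429
gripper_force: 30.0
```

```bash
python3 - <<'E'
from h import *
b=bay(-1,1);print(b)
go((*b,115,81),(*b,50,81))
E
```

```text
[577.82261103 -49.61489186]
t 13.57 [ 449.8 -228.8  132.4] th 108.8 tilt [-0.1  0. ] op 0.43 F [-0.1 -0.1 -1.6] q7 56.0
0.321 0.447 0.043 -0.002 -0.001 0.617  | mm 221.0 deg 28.0
0.321 0.447 0.206 -0.002 -0.001 0.617  | mm 235.0 deg 28.0
```

Emit:
apply_moves --moves "0.06 0.09 0 0 0 0.15;0.12 0.17 0 0 0 0.3;0.19 0.26 0 0 0 0.45;0.25 0.35 0 0 0 0.6;0.3 0.42 0.03 0 0 0.617;0.321 0.447 0.05 0 0 0.617;0.321 0.447 0.1 0 0 0.617;0.321 0.447 0.15 0 0 0.617;0.321 0.447 0.19 0 0 0.617;0.321 0.447 0.206 0 0 0.617;0.321 0.447 0.206 0 0 0.617;0.321 0.447 0.206 0 0 0.617"

```text
time_s: 15.08
position: [579.0, -50.3, 51.3]
orientation: [[0.158, 0.988, 0.001], [0.988, -0.158, -0.0], [-0.0, 0.001, -1.0]]
force: [-0.0, -0.0, -1.9]
opening: 0.427
gripper_force: 30.0
```

```bash
python3 - <<'E'
from h import *
b=bay(-1,1)
go((*b,17.5,81))
E
```

```text
t 15.07 [579.  -50.3  51.3] th 80.9 tilt [ 0.1 -0. ] op 0.43 F [-0.  -0.  -1.9] q7 16.0
0.001 -0.003 0.085 0.002 0.0 -0.001  | mm 34.0 deg 0.0
```

Emit:
apply_moves --moves "0.001 -0.003 0.04 0 0 0;0.001 -0.003 0.07 0 0 0;0.001 -0.003 0.083 0 0 0;0.001 -0.003 0.085 0 0 0;0.001 -0.003 0.085 0 0 0"

```text
time_s: 15.7
position: [576.3, -49.1, 17.3]
orientation: [[0.157, 0.988, -0.002], [0.988, -0.157, 0.001], [0.001, -0.002, -1.0]]
force: [-3.4, 0.6, 8.0]
opening: 0.428
gripper_force: 30.0
```

Emit:
apply_moves --moves "0 0 0 0 0 0;0 0 0 0 0 0;0 0 0 0 0 0;0 0 -0.05 0 0 0;0 0 -0.15 0 0 0;0 0 -0.25 0 0 0;0 0 -0.35 0 0 0;0 0 -0.35 0 0 0;-0.15 0.03 -0.3 0 0 0.2;-0.3 0.06 -0.3 0 0 0.4;-0.44 0.09 -0.3 0 0 0.6;-0.44 0.09 -0.3 0 0 0.8;-0.44 0.09 -0.3 0 0 1;-0.44 0.09 -0.3 0 0 1;-0.44 0.09 -0.3 0 0 1" --fingers 0.46

```text
time_s: 17.58
position: [584.9, -228.5, 135.9]
orientation: [[0.808, 0.589, -0.001], [0.589, -0.808, 0.0], [-0.001, -0.001, -1.0]]
force: [-0.5, 0.4, -0.5]
opening: 0.541
gripper_force: 0.0
```

```bash
python3 - <<'E'
from h import *
im=read_camera('top')
for p in packs(im):print(*p)
print(tray(im))
go((585.9,-231.3,100,-8.3),(585.9,-231.3,13.5,-8.3))
E
```

```text
[274. 189.] [645.3 -50.7] 81.0 [37.2 47.4] [645.2 -50.6] 201
[274. 212.] [575.6 -49.1] 81.0 [37.1 47.9] [575.5 -49.1] 207
(array([618.9,  -8.3]), np.float32(81.3), array([136.9, 201.3], dtype=float32))
t 17.62 [ 585.  -228.6  136.2] th 36.1 tilt [-0.  0.] op 0.54 F [ 0.4  0.5 -0.1] q7 -9.0
-0.002 0.007 0.09 -0.001 0.001 0.986  | mm 36.0 deg 44.0
-0.002 0.007 0.307 -0.001 0.001 0.986  | mm 123.0 deg 44.0
```

```bash
python3 - <<'E'
from h import *
a=cv2.resize(read_camera('top')[165:235,215:315],None,fx=5,fy=5,interpolation=cv2.INTER_CUBIC)
b=cv2.resize(read_camera('side')[190:260,225:295],None,fx=5,fy=5,interpolation=cv2.INTER_CUBIC)
c=np.zeros((350,860,3),np.uint8);c[:,:500]=a;c[:,505:855]=b
crop(c,0,0,855,350,0.93,'pics/b1.png')
E
```

```text
(no output)
```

View pics/b1.png

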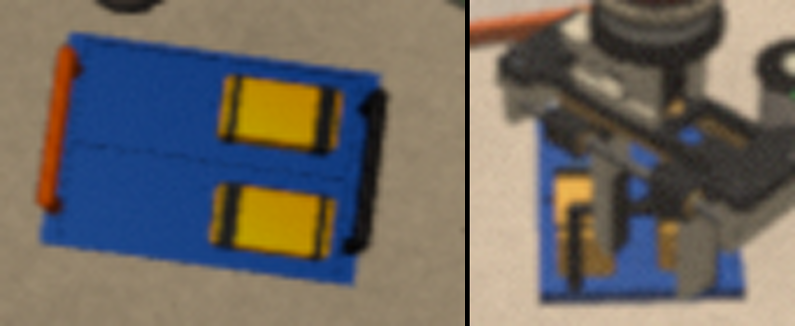

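Emit:
apply_moves --moves "0 0.007 0.03 0 0 0.24;0 0.007 0.06 0 0 0.47;0 0.007 0.09 0 0 0.7;0 0.007 0.09 0 0 0.94;0 0.007 0.12 0 0 0.986;0 0.007 0.18 0 0 0.986;0 0.007 0.24 0 0 0.986;0 0.007 0.29 0 0 0.986;0 0.007 0.306 0 0 0.986;0 0.007 0.306 0 0 0.986;0 0.007 0.306 0 0 0.986" --fingers 0.3

```text
time_s: 19.1
position: [587.4, -231.8, 15.2]
orientation: [[0.989, -0.146, 0.002], [-0.146, -0.989, -0.001], [0.002, 0.001, -1.0]]
force: [-0.0, 0.3, -0.3]
opening: 0.698
gripper_force: 0.0
```

```bash
python3 - <<'E'
from h import *
go((585.9,-231.3,13.5,-8.3))
crop(read_camera('side'),225,190,295,260,6,'pics/b2.png')
for p in packs():print(*p)
E
```

```text
t 19.1 [ 587.4 -231.8   15.2] th -8.4 tilt [ 0.1 -0.1] op 0.7 F [-0.   0.3 -0.3] q7 -39.0
-0.004 -0.001 0.004 0.001 -0.002 -0.003  | mm 2.0 deg 0.0
[274. 189.] [645.3 -50.5] 81.0 [37.2 47.8] [645.2 -50.5] 202
[274. 212.] [575.6 -49.1] 81.0 [37.1 47.9] [575.5 -49.1] 207
```

View pics/b2.png

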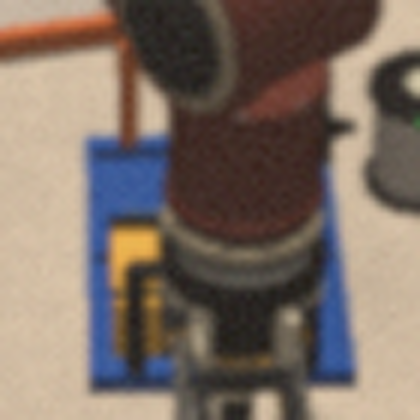

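Emit:
apply_moves --moves "0 0 0.004 0 0 0;0 0 0.004 0 0 0;0 0 0.004 0 0 0;0 0 0.004 0 0 0;0 0 -0.04 0 0 -0.1;0 0 -0.1 0 0 -0.3;0 0 -0.2 0 0 -0.5;0 0 -0.3 0 0 -0.7;0 0 -0.3 0 0 -0.9;0 0 -0.3 0 0 -0.99;0 0 -0.3 0 0 -0.99;0 0 -0.3 0 0 -0.99" --fingers 1

```text
time_s: 20.7
position: [586.5, -231.0, 133.8]
orientation: [[0.808, 0.589, -0.001], [0.589, -0.808, 0.0], [-0.001, -0.001, -1.0]]
force: [-0.9, 0.4, -1.6]
opening: 0.43
gripper_force: 30.0
```

```bash
python3 - <<'E'
from h import *
im=read_camera('top')
for p in packs(im):print(*p)
print(tray(im))
b=bay(1,-1);print(b)
go((*b,115,81),(*b,50,81))
E
```

```text
[274. 189.] [645.3 -50.7] 81.0 [37.2 47.4] [645.2 -50.6] 201
[274. 212.] [575.6 -49.1] 81.0 [37.1 47.9] [575.5 -49.1] 207
(array([618.9,  -8.3]), np.float32(81.3), array([136.9, 201.3], dtype=float32))
[659.37738897  30.61489186]
t 20.75 [ 586.6 -231.   133.8] th 36.1 tilt [-0.1  0. ] op 0.43 F [-0.  -0.2 -2.1] q7 -8.0
0.532 -0.422 0.047 -0.001 0.0 -0.998  | mm 272.0 deg 45.0
0.532 -0.421 0.21 -0.001 0.0 -0.998  | mm 284.0 deg 45.0
```

Emit:
apply_moves --moves "0.08 -0.06 0 0 0 -0.15;0.16 -0.12 0 0 0 -0.3;0.24 -0.19 0 0 0 -0.45;0.32 -0.25 0 0 0 -0.6;0.4 -0.32 0 0 0 -0.75;0.48 -0.38 0 0 0 -0.9;0.532 -0.422 0 0 0 -0.998;0.532 -0.422 0 0 0 -0.998;0.532 -0.422 0 0 0 -0.998;0.532 -0.422 0 0 0 -0.998"

```text
time_s: 22.0
position: [658.8, 27.5, 134.4]
orientation: [[0.16, 0.987, -0.0], [0.987, -0.16, -0.002], [-0.002, 0.0, -1.0]]
force: [-0.0, -0.5, -2.8]
opening: 0.432
gripper_force: 30.0
```

```bash
python3 - <<'E'
from h import *
go((*bay(1,-1),50,81),(*bay(1,-1),17.5,81))
crop(read_camera('side'),225,190,295,260,6,'pics/b3.png')
for p in packs():print(*p)
E
```

```text
t 22.0 [658.8  27.5 134.4] th 80.8 tilt [-0.  -0.1] op 0.43 F [-0.  -0.5 -2.8] q7 4.0
0.008 0.0 0.211 0.0 0.003 -0.005  | mm 85.0 deg 0.0
0.009 0.0 0.292 0.0 0.003 -0.005  | mm 117.0 deg 0.0
[274. 189.] [645.3 -50.7] 81.0 [37.2 47.4] [645.2 -50.6] 201
[383. 203.] [ 598.  -373.9] 147.6 [47.1 37.8] [ 597.9 -373.7] 202
[274. 212.] [575.6 -49.2] 82.0 [36.9 47.5] [575.5 -49.3] 204
```

View pics/b3.png

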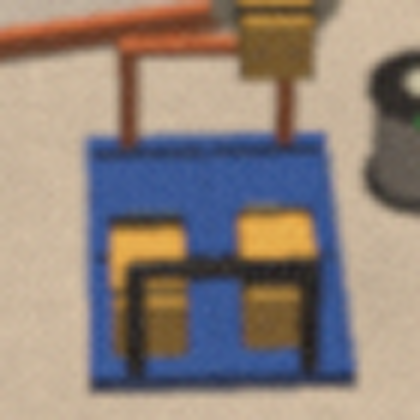

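Emit:
apply_moves --moves "0.002 0 0.06 0 0 0;0.002 0 0.12 0 0 0;0.002 0 0.17 0 0 0;0.002 0 0.21 0 0 0;0.002 0 0.21 0 0 0;0.002 0 0.21 0 0 0;0.002 0 0.21 0 0 0"

```text
time_s: 22.98
position: [660.1, 31.3, 51.3]
orientation: [[0.156, 0.988, 0.002], [0.988, -0.156, -0.0], [0.0, 0.002, -1.0]]
force: [0.5, -0.6, -2.0]
opening: 0.431
gripper_force: 30.0
```

```bash
python3 - <<'E'
from h import *
go((*bay(1,-1),17.5,81))
E
```

```text
t 22.98 [660.1  31.3  51.3] th 81.0 tilt [ 0.1 -0. ] op 0.43 F [ 0.5 -0.6 -2. ] q7 7.0
-0.002 -0.002 0.084 0.003 -0.0 0.001  | mm 34.0 deg 0.0
```

Emit:
apply_moves --moves "-0.002 -0.002 0.04 0 0 0;-0.002 -0.002 0.07 0 0 0;-0.002 -0.002 0.082 0 0 0;-0.002 -0.002 0.084 0 0 0;-0.002 -0.002 0.084 0 0 0"

```text
time_s: 23.6
position: [658.3, 30.7, 16.7]
orientation: [[0.156, 0.988, -0.0], [0.988, -0.156, 0.0], [-0.0, -0.0, -1.0]]
force: [-1.7, -0.3, 1.6]
opening: 0.426
gripper_force: 30.0
```

Emit:
apply_moves --moves "0 0 0 0 0 0;0 0 0 0 0 0;0 0 0 0 0 0;0 0 -0.05 0 0 0;0 0 -0.15 0 0 0;0 0 -0.25 0 0 0;0 0 -0.35 0 0 0;-0.1 0 -0.35 0 0 -0.1;-0.25 0 -0.35 0 0 -0.3;-0.4 0 -0.35 0 0 -0.5;-0.55 0 -0.3 0 0 -0.7;-0.7 0 -0.3 0 0 -0.9;-0.85 0 -0.3 0 0 -0.98;-0.98 0 -0.3 0 0 -0.98;-0.98 0 -0.3 0 0 -0.98;-0.98 0 -0.3 0 0 -0.98;-0.98 0 -0.3 0 0 -0.98" --fingers 0.46

```text
time_s: 25.72
position: [598.6, -354.0, 137.2]
orientation: [[-0.578, 0.816, 0.001], [0.816, 0.578, 0.001], [0.0, 0.001, -1.0]]
force: [-0.2, 1.0, -0.1]
opening: 0.535
gripper_force: 0.0
```

```bash
python3 - <<'E'
from h import *
im=read_camera('top')
for p in packs(im):print(*p)
print(tray(im))
go((598,-373.7,80,147.2),(598,-373.7,13.5,147.2))
E
```

```text
[247. 185.] [657.4  30.7] 81.0 [36.3 46.1] [657.3  30.7] 189
[274. 189.] [645.2 -51. ] 81.0 [36.3 46.1] [645.2 -51. ] 192
[383. 203.] [ 596.5 -373.2] 146.8 [44.1 36.6] [ 595.9 -372.5] 177
[274. 212.] [575.3 -49.5] 81.0 [35.9 46.2] [575.4 -49.6] 192
(array([618.9,  -8.3]), np.float32(81.3), array([136.9, 201.3], dtype=float32))
t 25.77 [ 598.5 -354.1  137.1] th 125.3 tilt [0.  0.1] op 0.54 F [-0.2  0.6  0.2] q7 72.0
-0.039 -0.03 0.143 0.002 -0.0 -0.486  | mm 60.0 deg 22.0
-0.039 -0.03 0.309 0.002 -0.0 -0.486  | mm 125.0 deg 22.0
```

Emit:
apply_moves --moves "-0.038 -0.03 0.03 0 0 -0.2;-0.038 -0.03 0.06 0 0 -0.4;-0.038 -0.03 0.1 0 0 -0.486;-0.038 -0.03 0.14 0 0 -0.486;-0.038 -0.03 0.2 0 0 -0.486;-0.038 -0.03 0.25 0 0 -0.486;-0.038 -0.03 0.29 0 0 -0.486;-0.038 -0.03 0.308 0 0 -0.486;-0.038 -0.03 0.308 0 0 -0.486;-0.038 -0.03 0.308 0 0 -0.486" --fingers 0.3

```text
time_s: 27.02
position: [596.9, -376.2, 14.3]
orientation: [[-0.839, 0.545, 0.001], [0.545, 0.839, -0.001], [-0.002, -0.0, -1.0]]
force: [-0.2, -1.0, -0.2]
opening: 0.701
gripper_force: 0.0
```

Emit:
apply_moves --moves "0 0 0 0 0 0;0 0 0 0 0 0;0 0 0 0 0 0;0 0 0 0 0 0;0 0 -0.04 0 0 0.1;0 0 -0.1 0 0 0.3;0 0 -0.2 0 0 0.5;0 0 -0.3 0 0 0.7;0 0 -0.3 0 0 0.9;0 0 -0.3 0 0 0.9;0 0 -0.3 0 0 0.9;0 0 -0.3 0 0 0.9" --fingers 1

```text
time_s: 28.52
position: [595.8, -375.6, 132.5]
orientation: [[-0.285, 0.959, -0.002], [0.959, 0.285, 0.001], [0.001, -0.001, -1.0]]
force: [0.3, 0.3, -1.9]
opening: 0.431
gripper_force: 30.0
```

```bash
python3 - <<'E'
from h import *
b=bay(1,1);print(b)
go((*b,125,81),(*b,50,81))
E
```

```text
[592.21458181  41.25243548]
t 28.52 [ 595.8 -375.6  132.5] th 106.6 tilt [-0.1  0.1] op 0.43 F [ 0.3  0.3 -1.9] q7 59.0
1.001 0.289 0.02 -0.002 -0.001 0.568 OUT | mm 417.0 deg 26.0
1.001 0.289 0.207 -0.002 -0.001 0.568 OUT | mm 425.0 deg 26.0
```

Emit:
apply_moves --moves "0.1 0.03 0 0 0 0.1;0.22 0.06 0 0 0 0.2;0.34 0.1 0 0 0 0.3;0.46 0.14 0 0 0 0.4;0.58 0.18 0 0 0 0.5;0.7 0.21 0 0 0 0.56;0.82 0.24 0 0 0 0.566;0.93 0.27 0 0 0 0.566;0.998 0.289 0 0 0 0.566;0.998 0.289 0.05 0 0 0.566;0.998 0.289 0.1 0 0 0.566;0.998 0.289 0.15 0 0 0.566;0.998 0.289 0.2 0 0 0.566;0.998 0.289 0.207 0 0 0.566;0.998 0.289 0.207 0 0 0.566;0.998 0.289 0.207 0 0 0.566"

```text
time_s: 30.52
position: [594.4, 39.7, 51.6]
orientation: [[0.156, 0.988, 0.002], [0.988, -0.156, 0.0], [0.0, 0.002, -1.0]]
force: [-0.1, -0.1, -0.1]
opening: 0.424
gripper_force: 30.0
```

```bash
python3 - <<'E'
from h import *
go((*bay(1,1),17.5,81))
E
```

```text
t 30.52 [594.4  39.7  51.6] th 81.0 tilt [0.1 0. ] op 0.42 F [-0.1 -0.1 -0.1] q7 9.0
0.003 -0.006 0.085 0.002 -0.0 0.001  | mm 34.0 deg 0.0
```

Emit:
apply_moves --moves "0.003 -0.006 0.04 0 0 0;0.003 -0.006 0.07 0 0 0;0.003 -0.006 0.083 0 0 0;0.003 -0.006 0.085 0 0 0;0.003 -0.006 0.085 0 0 0"

```text
time_s: 31.15
position: [590.2, 41.7, 17.7]
orientation: [[0.156, 0.988, -0.003], [0.988, -0.156, 0.002], [0.001, -0.003, -1.0]]
force: [-4.9, 0.3, 10.3]
opening: 0.429
gripper_force: 30.0
```

Emit:
apply_moves --moves "0 0 0 0 0 0;0 0 0 0 0 0;0 0 0 0 0 0;0 0 -0.05 0 0 0;0 0 -0.15 0 0 0;0 0 -0.25 0 0 0;0 0 -0.35 0 0 0;0.0 -0.15 -0.38 0 0 0;0.0 -0.3 -0.38 0 0 0;0 -0.3 -0.38 0 0 0;0 -0.3 -0.38 0 0 0;0 -0.3 -0.38 0 0 0" --fingers 0.46

```text
time_s: 32.65
position: [475.0, 59.9, 168.9]
orientation: [[0.156, 0.988, 0.002], [0.988, -0.156, -0.001], [-0.0, 0.002, -1.0]]
force: [-0.1, 0.2, 0.2]
opening: 0.535
gripper_force: 0.0
```

```bash
python3 - <<'E'
from h import *
im=read_camera('top')
for p in packs(im):print(*p)
print(tray(im));h=hsv(im);m=cv2.inRange(h,(3,180,80),(14,255,255))
k,l,st,ce=cv2.connectedComponentsWithStats(m)
for i in range(1,k):
    if st[i,4]>60 and st[i,0]<300: print(st[i],'orange',*longaxis(fitrect((l==i).astype(np.uint8),'top',20 if st[i,0]<200 else 78)))
a=cv2.resize(im[165:290,85:310],None,fx=3,fy=3,interpolation=cv2.INTER_CUBIC);crop(a,0,0,675,375,1,'pics/d1.png')
go((500,41,170,81))
E
```

```text
[247. 185.] [657.4  30.7] 81.0 [36.3 46.1] [657.3  30.7] 189
[274. 189.] [645.1 -51. ] 81.8 [36.3 45.9] [645.1 -51.1] 191
[244. 206.] [594.1  40.6] 80.3 [25.8 46. ] [594.2  40.5] 138
[274. 212.] [575.3 -49.5] 81.0 [35.9 46.2] [575.4 -49.6] 192
(array([618.8,  -8.4]), np.float32(81.3), array([137., 201.], dtype=float32))
[223 175   8  34 115] orange [634.4  87.3] 171.1 [96.1 10.1]
[185 177   7  60 229] orange [598.1 207.6] 3.5 [ 11.3 178.3]
t 32.7 [474.8  59.8 168.8] th 81.0 tilt [ 0.1 -0. ] op 0.54 F [-0.1  0.9 -0.5] q7 1.0
-0.037 0.07 -0.003 0.002 0.001 0.0  | mm 31.0 deg 0.0
```

View pics/d1.png

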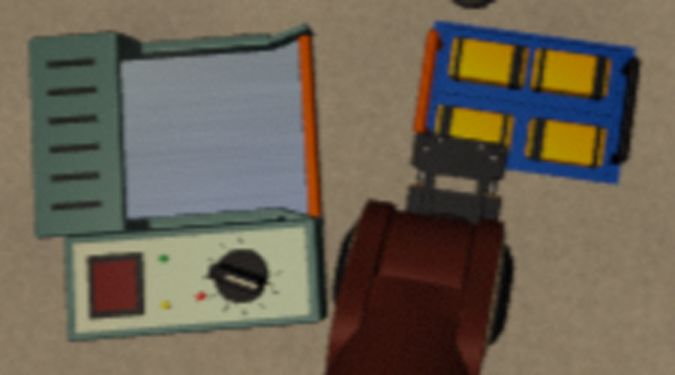

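Emit:
apply_moves --moves "0.02 0.1 0 0 0 -0.2;0.06 0.2 0 0 0 -0.4;0.1 0.3 0 0 0 -0.6;0.13 0.38 0 0 0 -0.8;0.13 0.38 0 0 0 -1;0.13 0.38 0 0 0 -1;0.13 0.38 0 0 0 -1" --fingers 0.4

```text
time_s: 33.58
position: [631.3, 87.3, 168.4]
orientation: [[-0.586, 0.81, -0.0], [0.81, 0.586, -0.0], [-0.0, -0.0, -1.0]]
force: [-0.7, 0.6, -0.1]
opening: 0.599
gripper_force: 0.0
```

```bash
python3 - <<'E'
from h import *
go((633.9,87.4,120,171.2),(633.9,87.4,59,171.2))
E
```

```text
t 33.58 [631.3  87.3 168.4] th 125.9 tilt [-0. -0.] op 0.6 F [-0.7  0.6 -0.1] q7 37.0
-0.004 0.005 0.121 -0.0 -0.0 -1.007 OUT | mm 49.0 deg 45.0
-0.004 0.005 0.274 -0.0 -0.0 -1.007 OUT | mm 109.0 deg 45.0
```

Emit:
apply_moves --moves "-0.004 0.005 0.03 0 0 -0.2;-0.004 0.005 0.05 0 0 -0.4;-0.004 0.005 0.08 0 0 -0.6;-0.004 0.005 0.1 0 0 -0.8;-0.004 0.005 0.12 0 0 -1;-0.004 0.005 0.12 0 0 -1;-0.004 0.005 0.18 0 0 -1;-0.004 0.005 0.24 0 0 -1;-0.004 0.005 0.272 0 0 -1;-0.004 0.005 0.272 0 0 -1;-0.004 0.005 0.272 0 0 -1"

```text
time_s: 34.95
position: [634.6, 87.7, 60.9]
orientation: [[-0.988, 0.157, 0.002], [0.157, 0.988, 0.0], [-0.002, 0.0, -1.0]]
force: [0.3, -0.7, 0.3]
opening: 0.598
gripper_force: 0.0
```

Emit:
apply_moves --moves "0 0 0 0 0 0;0 0 0 0 0 0;0 0 0 0 0 0;0 0 0 0 0 0;0 0 0 0 0 0;0 0 0 0 0 0" --fingers 1

```text
time_s: 35.7
position: [633.6, 87.0, 59.8]
orientation: [[-0.988, 0.156, -0.0], [0.156, 0.988, -0.001], [0.0, -0.001, -1.0]]
force: [0.5, -0.3, -0.2]
opening: 0.12
gripper_force: 30.0
```

```bash
python3 - <<'E'
from h import *
print(tray(read_camera('top')))
a=np.radians(93.4);ex=np.array([np.cos(a),np.sin(a)]);O=np.array([598.4,203])
s=telemetry.observe();p=s['position']
# lift: arc back 12 mm along tray x, then travel to bar at x_c 25 on axis
bk=p[:2]-10*np.array([.153,.988])
f=O+22*ex
go((*bk,p[2]+31,171.2),((bk[0]+f[0])/2,(bk[1]+f[1])/2,p[2]+31,179),(*f,p[2]+31,183.4))
E
```

```text
(array([616.5, -23.5]), np.float32(81.3), array([136.9, 170.4], dtype=float32))
t 35.75 [633.7  87.   59.8] th 171.0 tilt [-0. -0.] op 0.12 F [-1.2 -1.2  0.8] q7 74.0
-0.0 -0.025 -0.077 -0.001 -0.0 -0.004  | mm 33.0 deg 0.0
0.072 0.151 -0.078 -0.001 -0.0 -0.177  | mm 74.0 deg 8.0
0.144 0.326 -0.078 -0.001 -0.001 -0.275  | mm 146.0 deg 12.0
```

Emit:
apply_moves --moves "0 -0.008 -0.025 0 0 0;0 -0.016 -0.05 0 0 0;0 -0.025 -0.08 0 0 0;0.012 0.0 -0.08 0 0 -0.03;0.024 0.035 -0.08 0 0 -0.06;0.036 0.065 -0.08 0 0 -0.09;0.048 0.095 -0.08 0 0 -0.12;0.06 0.125 -0.08 0 0 -0.15;0.072 0.151 -0.08 0 0 -0.177;0.072 0.151 -0.08 0 0 -0.177;0.072 0.151 -0.08 0 0 -0.177"

```text
time_s: 37.12
position: [615.3, 154.3, 92.6]
orientation: [[-1.0, 0.016, 0.002], [0.016, 1.0, 0.004], [-0.002, 0.004, -1.0]]
force: [-0.5, 3.3, -4.2]
opening: 0.115
gripper_force: 30.0
```

```bash
python3 - <<'E'
from h import *
im=read_camera('top');h=hsv(im)
# tray trailing bar (black) & blue side edges
crop(im,160,160,320,260,5,'pics/e1.png')
go((596.5,225,91,183.4))
E
```

```text
t 37.17 [615.5 153.9  92.7] th 179.0 tilt [0.1 0.2] op 0.12 F [ 0.3  3.7 -4.4] q7 74.0
0.05 0.177 0.005 0.004 0.003 -0.097  | mm 74.0 deg 4.0
```

View pics/e1.png

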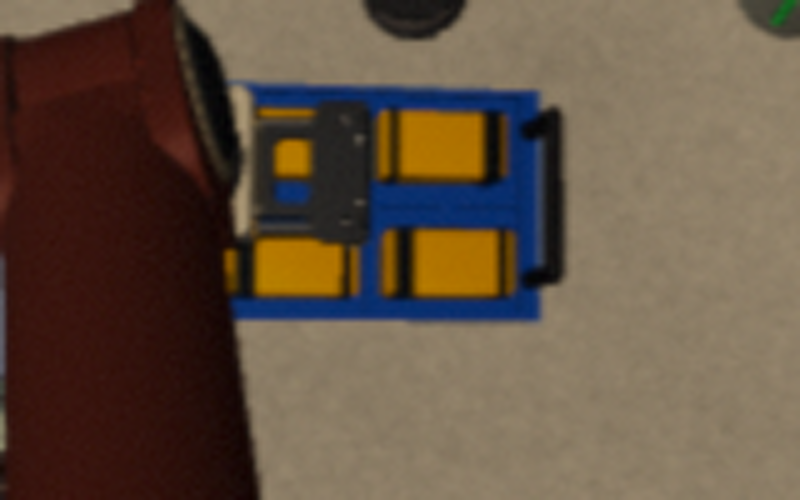

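Emit:
apply_moves --moves "0.008 0.03 0 0 0 -0.02;0.016 0.06 0 0 0 -0.04;0.025 0.09 0 0 0 -0.06;0.033 0.12 0 0 0 -0.08;0.042 0.15 0 0 0 -0.1;0.05 0.177 0 0 0 -0.1;0.05 0.177 0 0 0 -0.1;0.05 0.177 0 0 0 -0.1"

```text
time_s: 38.17
position: [596.3, 225.6, 92.7]
orientation: [[-0.998, -0.062, 0.002], [-0.062, 0.998, 0.004], [-0.002, 0.004, -1.0]]
force: [-0.3, 4.2, -4.3]
opening: 0.12
gripper_force: 30.0
```

```bash
python3 - <<'E'
from h import *
im=read_camera('top');h=hsv(im)
m=cv2.inRange(h,(105,150,40),(125,255,255));ys,xs=np.where(m)
for r in range(0,1):
    k=cv2.minAreaRect(np.c_[xs,ys].astype(np.float32));print(k)
u=np.percentile(xs,50);
# upper / lower side wall line fits (rim z ~12-20)
for f in (np.min,np.max):
    c=np.arange(xs.max()-35,xs.max()-4);P=np.array([cast('top',(x,f(ys[xs==x])),15)[:2] for x in c]);q=np.polyfit(P[:,1],P[:,0],1);print('edge x at y=100',np.polyval(q,100).round(1),'yaw',90-np.degrees(np.arctan(q[0])).round(2),'res',np.std(P[:,0]-np.polyval(q,P[:,1])).round(2))
print('trail edge y',cast('top',(xs.max(),np.median(ys)),12))
go((596.5,225,91,183.4))
E
```

```text
((208.97349548339844, 204.6558837890625), (46.40138626098633, 69.18025207519531), 85.60128784179688)
edge x at y=100 672.4 yaw 91.87 res 0.78
edge x at y=100 537.5 yaw 93.77 res 0.79
trail edge y [599.95760351  39.76590086  12.        ]
t 38.23 [596.5 225.2  92.7] th -176.5 tilt [0.1 0.2] op 0.12 F [-0.3  3.9 -3.4] q7 72.0
-0.0 -0.0 0.004 0.004 0.003 0.003  | mm 2.0 deg 0.0
```

Emit:
apply_moves --moves "0 0.002 0.01 0 0 0;0 0.004 0.02 0 0 0;0 0.004 0.026 0 0 0;0 0.004 0.026 0 0 0"

```text
time_s: 38.72
position: [596.5, 225.4, 83.7]
orientation: [[-0.998, -0.061, 0.002], [-0.061, 0.998, 0.002], [-0.002, 0.002, -1.0]]
force: [-2.5, 3.6, 6.8]
opening: 0.119
gripper_force: 30.0
```

Emit:
apply_moves --moves "0 0 0 0 0 0;0 0 0 0 0 0;0 0 0 0 0 0;0 0 0 0 0 0;0 0 -0.1 0 0 0;0 0 -0.2 0 0 0;0 0 -0.3 0 0 0.2;0 -0.15 -0.3 0 0 0.4;0 -0.3 -0.3 0 0 0.6;0 -0.45 -0.3 0 0 0.8;0 -0.6 -0.3 0 0 0.98;0 -0.6 -0.3 0 0 0.98;0 -0.6 -0.3 0 0 0.98" --fingers 0.45

```text
time_s: 40.35
position: [610.5, -14.3, 201.3]
orientation: [[-0.76, 0.65, -0.0], [0.65, 0.76, 0.001], [0.001, 0.001, -1.0]]
force: [-0.5, 0.2, -0.5]
opening: 0.55
gripper_force: 0.0
```

```bash
python3 - <<'E'
from h import *
im=read_camera('top');sd=read_camera('side')
c=np.zeros((400,800,3),np.uint8);c[:400,:400]=cv2.resize(im[160:260,170:270],(400,400));c[:,400:]=cv2.resize(sd[150:250,200:300],(400,400))
crop(c,0,0,800,400,1,'pics/f1.png')
h=hsv(im);m=cv2.inRange(h,(105,150,40),(125,255,255));ys,xs=np.where(m)
for f in (np.min,np.max):
    cc=np.arange(xs.min()+5,xs.max()-4);P=np.array([cast('top',(x,f(ys[xs==x])),22)[:2] for x in cc]);q=np.polyfit(P[:,1],P[:,0],1);print('edge x at y=100',np.polyval(q,100).round(1),'yaw',90-np.degrees(np.arctan(q[0])).round(2))
print(xs.min(),xs.max(),'trail y',cast('top',(xs.max(),205),12),'lead y',cast('top',(xs.min(),205),36))
go((606,30,150,93.4))
E
```

```text
edge x at y=100 665.2 yaw 88.11
edge x at y=100 537.5 yaw 93.75
176 241 trail y [600.09848715  48.8376378   12.        ] lead y [601.28862413 240.03887583  36.        ]
t 40.45 [610.5 -12.5 201.2] th 139.6 tilt [-0.   0.1] op 0.55 F [ 0.1 -0.2  0.3] q7 56.0
0.077 0.074 0.128 0.0 -0.002 1.027 OUT | mm 67.0 deg 46.0
```

View pics/f1.png

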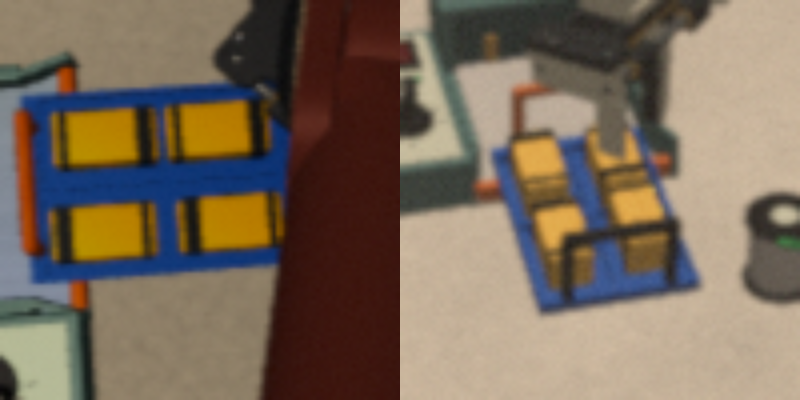

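Emit:
apply_moves --moves "0.0 0 0.03 0 0 0.25;0 0 0.06 0 0 0.5;0 0 0.09 0 0 0.75;0 0 0.12 0 0 0.98;0 0 0.12 0 0 1;0 0 0.12 0 0 1;0 0 0.12 0 0 1" --fingers 0.2

```text
time_s: 41.32
position: [611.0, -14.7, 154.1]
orientation: [[-0.079, 0.997, 0.001], [0.997, 0.079, 0.0], [0.0, 0.001, -1.0]]
force: [-0.6, 0.2, -0.4]
opening: 0.803
gripper_force: 0.0
```

```bash
python3 - <<'E'
from h import *
im=read_camera('top')
h=hsv(im);m=cv2.inRange(h,(105,150,40),(125,255,255));ys,xs=np.where(m)
for f in (np.min,np.max):
    cc=np.arange(xs.min()+5,xs.max()-8);P=np.array([cast('top',(x,f(ys[xs==x])),22)[:2] for x in cc]);q=np.polyfit(P[:,1],P[:,0],1);print('edge x at y=100',np.polyval(q,100).round(1),'yaw',90-np.degrees(np.arctan(q[0])).round(2))
print(xs.min(),xs.max(),'trail y',cast('top',(xs.max(),205),12),'lead y',cast('top',(xs.min(),205),36))
go((610,-8,42,93.4),(608.6,15,42,93.4))
E
```

```text
edge x at y=100 671.5 yaw 92.89
edge x at y=100 540.6 yaw 95.97
176 240 trail y [600.14544339  51.86122998  12.        ] lead y [601.28862413 240.03887583  36.        ]
t 41.38 [610.9 -14.9 154.1] th 94.5 tilt [0.1 0. ] op 0.8 F [-0.  -0.3 -0.3] q7 21.0
0.017 -0.001 0.28 0.001 -0.0 0.024  | mm 112.0 deg 1.0
0.075 -0.0 0.28 0.001 -0.0 0.024  | mm 116.0 deg 1.0
```

Emit:
apply_moves --moves "0.005 0 0.08 0 0 0.02;0.005 0 0.16 0 0 0.02;0.005 0 0.24 0 0 0.02;0.005 0 0.28 0 0 0.02;0.005 0 0.28 0 0 0.02;0.03 0 0.28 0 0 0.02;0.055 0 0.28 0 0 0.02;0.075 0.001 0.28 0 0 0.02;0.09 0.001 0.28 0 0 0.02;0.105 0.001 0.28 0 0 0.02;0.12 0.002 0.28 0 0 0.02;0.135 0.002 0.28 0 0 0.02;0.15 0.002 0.28 0 0 0.02;0.165 0.003 0.28 0 0 0.02;0.18 0.003 0.28 0 0 0.02;0.195 0.003 0.28 0 0 0.02;0.21 0.003 0.28 0 0 0.02"

```text
time_s: 43.5
position: [605.9, 64.6, 42.0]
orientation: [[-0.058, 0.998, 0.002], [0.998, 0.058, -0.006], [-0.006, 0.001, -1.0]]
force: [0.4, -6.2, 1.4]
opening: 0.797
gripper_force: 3.2
```

```bash
cat >> h.py <<'E'
def tr2(z=22):
    im=read_camera('top');h=hsv(im);m=cv2.inRange(h,(105,150,40),(125,255,255));ys,xs=np.where(m);L=[]
    for f in (np.min,np.max):
        cc=np.arange(xs.min()+5,xs.max()-8);P=np.array([cast('top',(x,f(ys[xs==x])),z)[:2] for x in cc]);q=np.polyfit(P[:,1],P[:,0],1)
        L.append((np.polyval(q,150).round(1),90-np.degrees(np.arctan(q[0])).round(2)))
    print('edges at y150',L,'lead y',cast('top',(xs.min(),205),z+10)[1].round(1),'trail',cast('top',(xs.max(),205),12)[1].round(1));return im
E
python3 - <<'E'
from h import *
im=tr2();sd=read_camera('side')
c=np.zeros((400,800,3),np.uint8);c[:400,:400]=cv2.resize(im[160:260,150:250],(400,400));c[:,400:]=cv2.resize(sd[150:250,200:300],(400,400))
crop(c,0,0,800,400,1,'pics/f2.png')
go((600,150,42,93.4))
E
```

```text
edges at y150 [(np.float64(667.9), np.float64(91.1)), (np.float64(566.6), np.float64(110.32))] lead y 291.1 trail 163.6
t 43.6 [605.9  66.2  42. ] th 93.4 tilt [ 0.1 -0.2] op 0.8 F [ 0.8 -4.3  0.7] q7 16.0
0.21 -0.002 -0.001 0.002 0.005 -0.0  | mm 84.0 deg 0.0
```

View pics/f2.png

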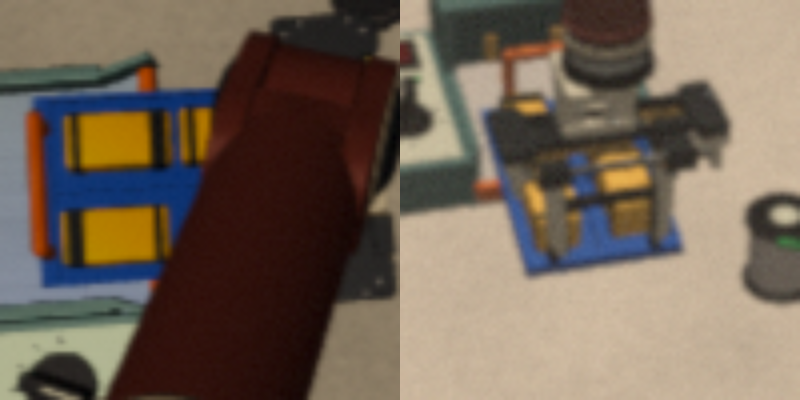

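Emit:
apply_moves --moves "0.02 0 0 0 0 0;0.04 0 0 0 0 0;0.06 0 0 0 0 0;0.08 0 0 0 0 0;0.1 0 0 0 0 0;0.12 0 0 0 0 0;0.14 0 0 0 0 0;0.16 0 0 0 0 0;0.18 0 0 0 0 0;0.2 0 0 0 0 0;0.22 0 0 0 0 0;0.24 0 0 0 0 0;0.26 0 0 0 0 0;0.27 0 0 0 0 0"

```text
time_s: 45.35
position: [598.6, 177.6, 41.4]
orientation: [[-0.062, 0.998, -0.0], [0.998, 0.062, 0.0], [0.0, -0.0, -1.0]]
force: [1.0, -3.4, -1.9]
opening: 0.8
gripper_force: 1.7
```

```bash
python3 - <<'E'
from h import *
im=tr2();go((598,210,42,93.4))
E
```

```text
edges at y150 [(np.float64(685.1), np.float64(97.36)), (np.float64(891.0), np.float64(149.03))] lead y 388.6 trail 332.4
t 45.4 [598.5 178.1  41.4] th 93.6 tilt [-0.   0.1] op 0.8 F [-0.  -2.5 -2.2] q7 7.0
0.08 0.004 -0.001 -0.0 -0.001 0.004  | mm 32.0 deg 0.0
```

Emit:
apply_moves --moves "0.015 0 0 0 0 0;0.03 0 0 0 0 0;0.045 0.001 0 0 0 0;0.06 0.002 0 0 0 0;0.07 0.003 0 0 0 0;0.08 0.003 0 0 0 0;0.085 0.003 0 0 0 0;0.085 0.003 0 0 0 0;0.085 0.003 0 0 0 0"

```text
time_s: 46.52
position: [597.9, 210.8, 41.4]
orientation: [[-0.061, 0.998, 0.0], [0.998, 0.061, 0.0], [0.0, 0.0, -1.0]]
force: [0.3, -2.8, -2.7]
opening: 0.799
gripper_force: 1.5
```

```bash
python3 - <<'E'
from h import *
sd=read_camera('side');im=read_camera('top')
c=np.zeros((400,800,3),np.uint8);c[:400,:400]=cv2.resize(im[160:260,90:190],(400,400));c[:,400:]=cv2.resize(sd[130:230,180:280],(400,400))
crop(c,0,0,800,400,1,'pics/f3.png')
go((598,215,42,93.4))
E
```

```text
t 46.62 [597.9 210.8  41.5] th 93.5 tilt [0. 0.] op 0.8 F [ 0.6 -2.4 -1.5] q7 4.0
0.01 0.001 -0.001 0.0 -0.001 0.002  | mm 4.0 deg 0.0
```

View pics/f3.png

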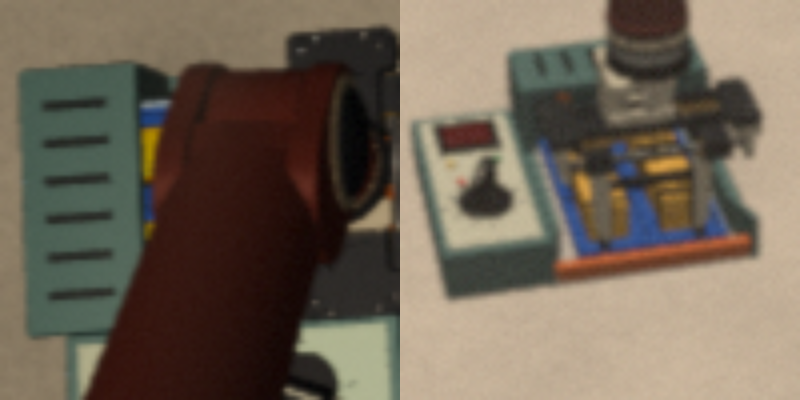

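Emit:
apply_moves --moves "-0.04 0 0 0 0 0;-0.08 0 0 0 0 0;-0.08 0 -0.1 0 0 0;-0.1 0 -0.25 0 0 0;-0.25 0 -0.35 0 0 0;-0.4 0 -0.35 0 0 0;-0.5 0 -0.35 0 0 0;-0.5 0 -0.35 0 0 0;-0.5 0 -0.35 0 0 0"

```text
time_s: 47.75
position: [610.0, 11.4, 181.6]
orientation: [[-0.061, 0.998, 0.0], [0.998, 0.061, 0.002], [0.002, 0.0, -1.0]]
force: [-0.2, 0.4, -0.2]
opening: 0.801
gripper_force: 0.0
```

```bash
python3 - <<'E'
from h import *
sd=read_camera('side');im=read_camera('top')
c=np.zeros((400,800,3),np.uint8);c[:400,:400]=cv2.resize(im[165:275,95:205],(400,400),interpolation=cv2.INTER_CUBIC);c[:,400:]=cv2.resize(sd[130:210,190:270],(400,400),interpolation=cv2.INTER_CUBIC)
crop(c,0,0,800,400,1,'pics/f4.png')
go((598,215,42,93.4))
E
```

```text
t 47.85 [610.   13.  181.2] th 93.7 tilt [-0.   0.1] op 0.8 F [0.8 0.4 0.6] q7 18.0
0.505 0.002 0.349 -0.0 -0.002 0.006  | mm 246.0 deg 0.0
```

View pics/f4.png

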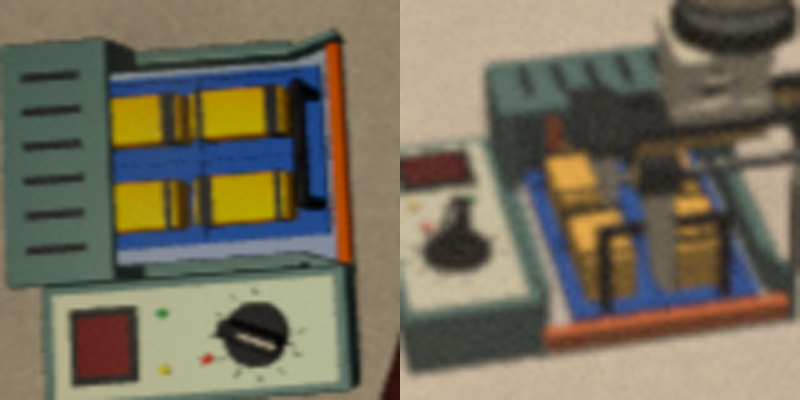

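```bash
python3 - <<'E'
from h import *
print('edge',cast('top',(185.2,206),20))
k=400/110
def tri(a,b):
    L=[]
    for n,u in(('top',a),('side',b)):
        P=cast(n,u,0);Q=cast(n,u,100);d=(Q-P)/np.linalg.norm(Q-P);L.append((P,d))
    A=sum(np.eye(3)-np.outer(d,d) for P,d in L);B=sum((np.eye(3)-np.outer(d,d))@P for P,d in L);X=np.linalg.solve(A,B);return X.round(1),[np.linalg.norm((np.eye(3)-np.outer(d,d))@(X-P)).round(1) for P,d in L]
print('bar +x end',tri((95+305/k,165+85/k),(190+327/5,130+216/5)))
print('bar -x end',tri((95+315/k,165+205/k),(190+204/5,130+232/5)))
print('lip +x end',tri((95+332/k,165+45/k),(190+388/5,130+300/5)))
# side-wall lines of tray at z=20
im=read_camera('top');h=hsv(im);m=cv2.inRange(h,(105,150,40),(125,255,255));n,l,st,ce=cv2.connectedComponentsWithStats(m);print(longaxis(fitrect(m,'top',20)))
E
```

```text
edge [599.09306758 215.8386621   20.        ]
bar +x end (array([646.8, 220.8,  89.3]), [np.float64(2.8), np.float64(2.8)])
bar -x end (array([554.8, 211.9,  92.5]), [np.float64(4.0), np.float64(4.0)])
lip +x end (array([690.3, 213.2,  15. ]), [np.float64(3.8), np.float64(3.8)])
(array([592.5, 319.3]), np.float32(95.2), array([148.1,  29.2], dtype=float32))
```

Emit:
apply_moves --moves "0.1 0 0 0 0 0;0.22 0 0 0 0 0;0.34 0.001 0 0 0 0;0.43 0.001 0.1 0 0 0;0.43 0.001 0.2 0 0 0;0.43 0.001 0.3 0 0 0;0.43 0.001 0.35 0 0 0;0.43 0.001 0.355 0 0 0;0.45 0.001 0.355 0 0 0;0.465 0.001 0.355 0 0 0;0.48 0.001 0.355 0 0 0;0.49 0.001 0.355 0 0 0;0.5 0.001 0.355 0 0 0;0.508 0.001 0.355 0 0 0;0.512 0.001 0.355 0 0 0;0.512 0.001 0.355 0 0 0;0.512 0.001 0.355 0 0 0"

```text
time_s: 50.02
position: [598.2, 211.2, 39.6]
orientation: [[-0.059, 0.998, -0.0], [0.998, 0.059, -0.005], [-0.005, -0.001, -1.0]]
force: [-1.2, -5.5, 1.8]
opening: 0.797
gripper_force: 2.8
```

```bash
python3 - <<'E'
from h import *
go((598,220,40,93.4))
E
```

```text
t 50.02 [598.2 211.2  39.6] th 93.4 tilt [-0.  -0.3] op 0.8 F [-1.2 -5.5  1.8] q7 4.0
0.022 0.001 -0.001 -0.001 0.007 -0.0  | mm 9.0 deg 0.0
```

Emit:
apply_moves --moves "0.02 0 0 0 0 0;0.03 0 0 0 0 0;0.04 0 0 0 0 0;0.04 0 0 0 0 0;0.04 0 0 0 0 0"

```text
time_s: 50.65
position: [598.2, 216.8, 39.7]
orientation: [[-0.054, 0.999, -0.0], [0.998, 0.054, -0.018], [-0.018, -0.001, -1.0]]
force: [-0.7, -17.9, 3.5]
opening: 0.797
gripper_force: 8.8
```

```bash
python3 - <<'E'
from h import *
go((598,220,40,93.4))
sd=read_camera('side')
E
```

```text
t 50.65 [598.2 216.8  39.7] th 93.1 tilt [-0.  -1.1] op 0.8 F [ -0.7 -17.9   3.5] q7 2.0
0.008 -0.0 -0.001 -0.002 0.024 -0.006  | mm 3.0 deg 1.0
```

Emit:
apply_moves --moves "-0.05 0 0 0 0 0;-0.1 0 0 0 0 0;-0.14 0 0 0 0 0;-0.14 0 -0.1 0 0 0;-0.14 0 -0.25 0 0 0;-0.25 0 -0.4 0 0 0;-0.4 0 -0.4 0 0 0;-0.5 0 -0.4 0 0 0;-0.55 0 -0.4 0 0 0;-0.55 0 -0.4 0 0 0;-0.55 0 -0.4 0 0 0" --fingers 0.5

```text
time_s: 52.08
position: [610.4, 15.3, 198.7]
orientation: [[-0.065, 0.998, -0.001], [0.998, 0.065, 0.002], [0.003, -0.001, -1.0]]
force: [-0.6, -0.1, -0.3]
opening: 0.498
gripper_force: 0.0
```

```bash
python3 - <<'E'
from h import *
sd=read_camera('side');im=read_camera('top')
c=np.zeros((400,800,3),np.uint8);c[:400,:400]=cv2.resize(im[165:275,95:205],(400,400),interpolation=cv2.INTER_CUBIC);c[:,400:]=cv2.resize(sd[135:205,185:255],(400,400),interpolation=cv2.INTER_CUBIC)
crop(c,0,0,800,400,1,'pics/f5.png')
h=hsv(im)
red=cv2.inRange(h,(0,150,90),(5,255,255))|cv2.inRange(h,(174,150,90),(180,255,255));red[:,:140]=0;red[:,180:]=0
M=cv2.moments(red[240:275],True);mk=(M['m10']/M['m00'],M['m01']/M['m00']+240);print('marker px',mk,M['m00'],cast('top',mk,54))
roi=h[240:275,150:182];dark=(roi[...,2]<60);ys,xs=np.where(dark);P=np.c_[xs+150,ys+240].astype(np.float32);print('dark centroid',P.mean(0),len(P),cv2.minEnclosingCircle(P))
w=(roi[...,2]>95)&(roi[...,1]<70);cv2.imwrite('/dev/null.png',im) if 0 else None
g=roi[...,2].astype(int)
for r in range(8,26): print(r+240,*['%3d'%v for v in g[r,2:30]])
E
```

```text
marker px (151.5, 263.5) 2.0 [433.2386389 305.4677478  54.       ]
dark centroid [164.71014 256.27536] 207 ((164.11111450195312, 256.5), 9.233858108520508)
248 183 183 183 182 184 183 183 181 174 141 110  90  79  77  78  84  89 122 161 180 184 183 183 183 185 184 184 183
249 183 184 182 183 183 183 181 173 133  75  54  46  42  40  44  45  47  54  95 150 179 184 185 183 184 184 184 185
250 183 183 180 179 182 179 154 109  63  45  42  42  41  43  45  41  42  41  46  79 147 180 184 185 186 184 184 184
251 182 180 161 152 166 155 102  55  42  43  43  42  41  41  43  43  40  42  43  45  91 154 180 184 184 183 185 184
252 183 182 174 154 138 104  52  34  35  39  40  42  39  43  42  42  42  43  43  42  48 114 166 183 185 183 185 185
253 182 179 155 103  61  40  18  14  13  19  27  36  41  40  42  41  40  42  42  42  43  82 154 183 185 186 186 185
254 182 178 129  63  40  36  24  13  11   7  10  15  18  28  35  40  39  42  42  42  42  56 141 181 184 184 182 184
255 182 176 118  47  34  35  35  36  32  24  15  11   6  12  17  21  25  35  39  43  40  42 113 168 182 168 162 176
256 177 155  95 
[... 443 characters left out ...]
 184
260 184 185 183 180 139  76  44  38  38  35  34  31  36  56  73  87 118 142 102  33  43 128 165 161 172 183 183 184
261 177 182 183 182 172 115  51  40  42  37  40  37  30  26  28  37  57  67  46  27  59 143 177 166 169 179 182 183
262 168 176 179 179 175 136  77  49  41  41  39  41  40  39  35  34  31  28  30  44 106 163 179 165 138 148 173 184
263 176 158 161 154 152 161 130  78  46  40  40  42  38  40  41  41  39  39  44  84 149 177 182 179 176 177 183 184
264 170 164 164 168 176 179 173 131  80  58  50  43  40  42  42  44  48  59 109 154 178 182 184 183 183 183 185 184
265 177 176 180 181 184 184 182 175 147 128 102  70  62  67  68  86  98 143 169 178 182 186 184 184 183 186 184 184
```

View pics/f5.png

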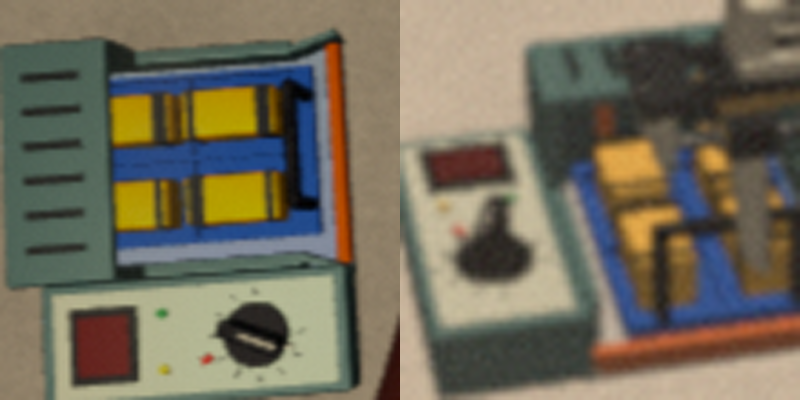

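```bash
python3 - <<'E'
from h import *
c=cast('top',(164.9,256.8),59);print('axis disc',c)
mk=cast('top',(152,263.6),54);print('marker',mk)
a=cast('top',(160.3,256.7),90);b=cast('top',(169.8,260.2),90);print('stripe',a,b)
dp=(b-a)[:2];pd=np.degrees(np.arctan2(dp[1],dp[0]));mv=(mk-c)[:2];md=np.degrees(np.arctan2(mv[1],mv[0]))
print('ptr dir',pd,'marker dir',md,np.linalg.norm(mv),'cw turn',(pd-md)%360)
z0=cast('top',(164.9,256.8),59);print('bar centre line offset',np.cross(dp/np.linalg.norm(dp),(a-c)[:2]))
go((520,180,200,138),(c[0],c[1],130,pd+270))
E
```

```text
axis disc [451.8656252  266.19149436  59.        ]
marker [432.93181713 304.03897983  54.        ]
stripe [454.29868229 271.5254583   90.        ] [444.27598347 245.23598684  90.        ]
ptr dir -110.86903920004158 marker dir 116.57723988165495 42.319277457323714 cw turn 132.55372091830347
bar centre line offset 0.3733068163726294
t 52.17 [610.4  15.  198.8] th 93.8 tilt [-0.1  0.1] op 0.5 F [-0.1  1.   0.5] q7 17.0
0.426 -0.198 -0.002 -0.0 -0.002 -0.983  | mm 188.0 deg 44.0
0.652 -0.354 0.174 0.0 -0.003 -1.453 OUT | mm 305.0 deg 65.0<stdin>:7: DeprecationWarning: Arrays of 2-dimensional vectors are deprecated. Use arrays of 3-dimensional vectors instead. (deprecated in NumPy 2.0)
```

Emit:
apply_moves --moves "0.08 -0.04 0 0 0 -0.2;0.17 -0.08 0 0 0 -0.4;0.26 -0.12 0 0 0 -0.6;0.34 -0.16 0 0 0 -0.8;0.426 -0.198 0 0 0 -0.98;0.426 -0.198 0 0 0 -0.98;0.426 -0.198 0 0 0 -0.98" --fingers 0.15

```text
time_s: 53.05
position: [521.2, 177.1, 199.5]
orientation: [[-0.738, 0.674, 0.0], [0.674, 0.738, -0.001], [-0.001, -0.0, -1.0]]
force: [0.3, 0.1, 0.5]
opening: 0.852
gripper_force: 0.0
```

```bash
python3 - <<'E'
from h import *
go((451.9,266.2,130,159.2),(451.9,266.2,110,159.2))
E
```

```text
t 53.05 [521.2 177.1 199.5] th 137.6 tilt [ 0. -0.] op 0.85 F [0.3 0.1 0.5] q7 36.0
0.278 0.048 0.173 -0.0 0.001 -0.48  | mm 133.0 deg 22.0
0.278 0.048 0.223 -0.0 0.001 -0.48  | mm 144.0 deg 22.0
```

Emit:
apply_moves --moves "0.09 0.016 0 0 0 -0.16;0.18 0.032 0.05 0 0 -0.32;0.278 0.048 0.1 0 0 -0.48;0.278 0.048 0.17 0 0 -0.48;0.278 0.048 0.2 0 0 -0.48;0.278 0.048 0.2 0 0 -0.48;0.278 0.048 0.2 0 0 -0.48"

```text
time_s: 53.92
position: [453.1, 265.7, 120.3]
orientation: [[-0.934, 0.357, 0.002], [0.357, 0.934, 0.0], [-0.002, 0.001, -1.0]]
force: [-0.0, -0.7, -0.2]
opening: 0.852
gripper_force: 0.0
```

```bash
python3 - <<'E'
from h import *
go((451.9,266.2,64,159.2))
E
```

```text
t 53.92 [453.1 265.7 120.3] th 159.1 tilt [0.1 0. ] op 0.85 F [-0.  -0.7 -0.2] q7 44.0
0.003 -0.0 0.141 0.001 0.002 -0.003  | mm 56.0 deg 0.0
```

Emit:
apply_moves --moves "0.002 0 0.05 0 0 0;0.002 0 0.1 0 0 0;0.002 0 0.13 0 0 0;0.002 0 0.14 0 0 0;0.002 0 0.14 0 0 0;0.002 0 0.14 0 0 0"

```text
time_s: 54.68
position: [451.5, 266.8, 64.1]
orientation: [[-0.935, 0.355, 0.001], [0.355, 0.935, 0.001], [-0.001, 0.001, -1.0]]
force: [0.1, -1.1, -0.1]
opening: 0.853
gripper_force: 0.0
```

Emit:
apply_moves --moves "0 0 0 0 0 0;0 0 0 0 0 0;0 0 0 0 0 0;0 0 0 0 0 0;0 0 0 0 0 0;0 0 0 0 0 0.1;0 0 0 0 0 0.2;0 0 0 0 0 0.2;0 0 0 0 0 0.2" --fingers 1

```text
time_s: 55.8
position: [451.4, 267.3, 63.6]
orientation: [[-0.868, 0.496, 0.001], [0.496, 0.868, 0.001], [-0.0, 0.001, -1.0]]
force: [1.7, 2.4, -0.7]
opening: 0.517
gripper_force: 30.0
```

Emit:
apply_moves --moves "0 0 0 0 0 0.15;0 0 0 0 0 0.3;0 0 0 0 0 0.45;0 0 0 0 0 0.6;0 0 0 0 0 0.75;0 0 0 0 0 0.9;0 0 0 0 0 1;0 0 0 0 0 1"

```text
time_s: 56.8
position: [452.7, 268.2, 63.6]
orientation: [[-0.263, 0.965, 0.004], [0.965, 0.263, 0.002], [0.001, 0.004, -1.0]]
force: [3.2, 4.9, -3.8]
opening: 0.513
gripper_force: 30.0
```

Emit:
apply_moves --moves "0 0 0 0 0 0.15;0 0 0 0 0 0.3;0 0 0 0 0 0.45;0 0 0 0 0 0.6;0 0 0 0 0 0.75;0 0 0 0 0 0.9;0 0 0 0 0 1;0 0 0 0 0 1"

```text
time_s: 57.8
position: [454.2, 268.1, 63.6]
orientation: [[0.497, 0.868, 0.007], [0.868, -0.497, 0.002], [0.005, 0.005, -1.0]]
force: [5.6, 3.5, -6.2]
opening: 0.513
gripper_force: 30.0
```

Emit:
apply_moves --moves "0 0 0 0 0 0.15;0 0 0 0 0 0.3;0 0 0 0 0 0.45;0 0 0 0 0 0.6;0 0 0 0 0 0.7;0 0 0 0 0 0.745;0 0 0 0 0 0.745;0 0 0 0 0 0.745;0 0 0 0 0 0.745"

```text
time_s: 58.92
position: [455.0, 267.3, 63.7]
orientation: [[0.894, 0.449, 0.008], [0.449, -0.894, 0.001], [0.008, 0.003, -1.0]]
force: [7.3, 1.9, -7.0]
opening: 0.519
gripper_force: 30.0
```

```bash
python3 - <<'E'
from h import *
go((451.9,266.2,64,159.2-132.5))
E
```

```text
t 58.92 [455.  267.3  63.7] th 26.7 tilt [0.5 0. ] op 0.52 F [ 7.3  1.9 -7. ] q7 -51.0
-0.008 -0.001 -0.001 0.004 -0.01 -0.001  | mm 3.0 deg 0.0
```

Emit:
apply_moves --moves "0 0 0 0 0 0;0 0 0 0 0 0;0 0 0 0 0 0;0 0 -0.1 0 0 0;0 0 -0.2 0 0 0;0 0 -0.33 0 0 0;0.02 0.15 -0.35 0 0 0;0.04 0.3 -0.35 0 0 0;0.06 0.45 -0.35 0 0 0;0.06 0.6 -0.35 0 0 0;0.06 0.69 -0.35 0 0 0;0.06 0.69 -0.35 0 0 0" --fingers 0.15

```text
time_s: 60.42
position: [596.4, 26.1, 203.7]
orientation: [[0.897, 0.443, 0.0], [0.443, -0.897, -0.002], [-0.001, 0.002, -1.0]]
force: [0.4, -0.1, -0.9]
opening: 0.849
gripper_force: 0.0
```

```bash
cat >> h.py <<'E'
def knob():
    im=read_camera('top');h=hsv(im).astype(int)
    r=h[235:278,140:185];V=r[...,2];S=r[...,1];yy,xx=np.mgrid[235:278,140:185]
    near=(xx-163.5)**2+(yy-257)**2<10.5**2
    w=near&(V>75)&(S<110)&((xx-164.5)**2+(yy-256.8)**2<8**2)
    W=np.where(w,V-60.,0);mx,my=(W*xx).sum()/W.sum(),(W*yy).sum()/W.sum()
    C=np.cov(np.c_[xx[w],yy[w]].T,aweights=W[w]);e,v=np.linalg.eigh(C);d=v[:,1]
    p=cast('top',(mx,my),90)[:2];q=cast('top',(mx+d[0]*5,my+d[1]*5),90)[:2];ax=np.array([451.9,266.2]);t=q-p;t/=np.linalg.norm(t)
    if t@(p-ax)<0:t=-t
    red=(h[...,1]>110)&((h[...,0]<9)|(h[...,0]>172))&(h[...,2]>90);Y,X=np.where(red[255:272,143:160]);wt=h[255:272,143:160,1][Y,X]
    rm=(np.average(X,weights=wt)+143,np.average(Y,weights=wt)+255);m=cast('top',rm,54)[:2]
    print('stripe px',mx,my,'n',w.sum(),'world',p.round(1),'off axis',(p-ax).round(1),'dir',np.degrees(np.arctan2(t[1],t[0])).round(1),'marker px',np.round(rm,2),len(X),m.round(1),np.linalg.norm(m-ax).round(1),np.degrees(np.arctan2(*(m-ax)[::-1])).round(1));return im
E
python3 - <<'E'
from h import *
im=knob();knob()
sd=read_camera('side')
c=np.zeros((400,800,3),np.uint8);c[:400,:400]=cv2.resize(im[235:280,140:185],(400,400),interpolation=cv2.INTER_CUBIC);c[:,400:]=cv2.resize(sd[150:195,185:230],(400,400),interpolation=cv2.INTER_CUBIC)
crop(c,0,0,800,400,1,'pics/k2.png')
go((451.9,266.2,64,26.7))
E
```

```text
stripe px 160.21188340807174 258.3565022421525 n 17 world [449.8 271.7] off axis [-2.1  5.5] dir 115.4 marker px [151.74 263.41] 5 [433.5 304.8] 42.8 115.5
stripe px 160.1391402714932 258.38009049773757 n 16 world [449.7 271.9] off axis [-2.2  5.7] dir 116.2 marker px [151.5  263.48] 4 [433.3 305.5] 43.5 115.4
t 60.58 [595.7  32.4 203. ] th 26.8 tilt [-0.1  0.1] op 0.85 F [0.7 0.5 0.4] q7 -38.0
-0.057 -0.683 0.349 -0.003 0.001 0.002  | mm 308.0 deg 0.0
```

View pics/k2.png

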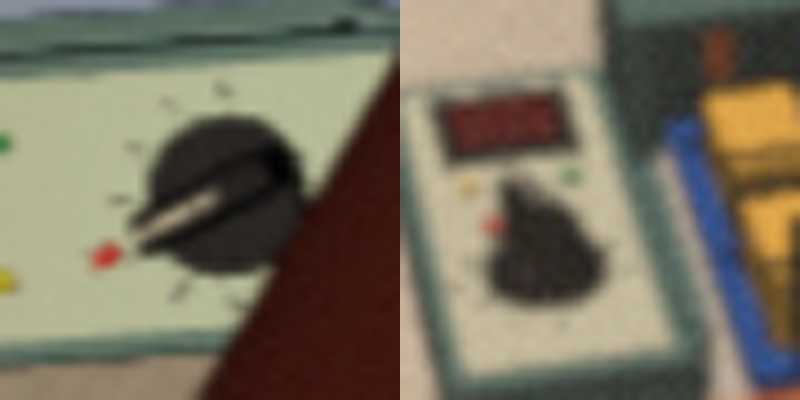

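```bash
python3 - <<'E'
from cell import workorder
print(workorder.close_job())
E
```

```text
the job is handed in; nothing more can be done
None
```

The job is handed in with no verdict returned: all four packs lie flat in their bays, the loaded tray is docked level behind the lip, the knob pointer measures within about 1° of the red marker, and I never went near the spool, wash bottle or screwdriver, though I did not re-check their positions.

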